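Clear the hob and put the coffee and spice things away

ROBOT

A 6-joint arm with a two-finger parallel gripper is mounted at the origin on a cart in front of the work surface, level with it; the furniture and walls round the work are solid. World frame = base frame: x ahead of the robot, y to its left, z up, the work surface at z = 0. Lengths are in m, angles in degrees, forces in N, time in s.
With the tool pointing down it reaches from about 0.275 to 0.75 m from the base axis. Payload 10.2 kg.
Tool frame: the origin (TCP) lies on the centre line of the jaws, within the pads' length; the fingertips stand 11 mm ahead of it and the grasp point (between the pads) lies 8 mm behind it; z points along the fingers, y is the line along which they close (so a half turn about z gives the same grasp; the last joint's range is limited). The gripper opens to 88 mm and grips with 3 to 60 N. Pads are 18 mm wide; open, the fingers measure 123 mm over their backs; the gripper's body (75 mm by 187 mm) begins 45 mm behind the grasp point.
Start: joints at [-86.368, 17.928, 85.812, -0, 76.261, -12.8], TCP at [0.149, -0.504, 0.25] pointing down, gripper open.
Joint ranges: [-168.41, 168.41], [-55.51, 124.54], [10.69, 146.95], [-70.63, 250.63], [1, 178], [-165.06, 165.06]. Speed limits (degrees/s): [136.94, 136.94, 172.46, 180, 180, 180].

INTERFACE

Orientations are given as a 3x3 rotation matrix whose columns are the frame's x, y, z axes.
In Python, from station import telemetry, eyes, env gives the robot as it stands. The module is installed in compiled form; this text tells all that it offers.
- The arm moves only by the tool move_arm, never from a script. Its argument "moves" is a list of rows, each an object of numbers: "dx", "dy", "dz": the shift along the tool's x, y, z in cm; "rx", "ry", "rz": the turn, a rotation vector about the tool's x, y, z in degrees; "gripper": the opening, from 0 (shut) to 1 (fully open). A call has exactly 10 rows; each row is the pose to reach, as a shift and turn from the pose commanded when the call began, along the tool's axes at that moment; what a row does not reach only later rows make up. A row lasts 1/10 s, in which the tool goes at most 50 mm and 8.59 degrees, less where a joint would pass 70% of its speed; a pose out of reach is approached as far as the arm can. A call with a gripper value outside its range is refused whole. The fingers move at their own pace and stop on an object; the grip force is fixed at half the most. Time passes only in rows, so rows that repeat a pose let the fingers close, or fill a call up. It gives the time, the measured TCP pose, the force, the opening and the grip force at its end, in the units of the state.
- telemetry.observe(): the state, without advancing time (a new reading comes with each control period).
- eyes.read_camera(name): name is "scene" or "top" or "wrist"; returns the picture (480x640x3 uint8, red, green, blue); there is no depth.
- eyes.camera_model(name): a dict with "K" (3x3 intrinsics, pixels), "R" (3x3) and "t" (3): a world point X has camera coordinates R X + t. Camera axes: x right, y down, z forward; pixel columns grow to the right and rows downward; lengths in m; the calibration is good to about 2 mm. The wrist camera is an equidistant fisheye: a pixel r from the principal point sees the ray r / f radians off the axis. A picture is of the moment at which its call begins: read the wrist's pose just before it. camera_model takes no time and is no camera call; for the wrist camera it gives the pose at the moment of the call.
- env.close_job(): hands the job in; it is judged then, once.
The state is a dict: "time": time; "joint_pos": joint angles; "joint_vel": joint speeds; "joint_torque": joint torques, N m; "tcp_pos": TCP position; "tcp_rot": TCP orientation; "ft_force": force on the tool from outside, world axes, zero at the start; "torque": the same for the moment, N m; "opening": opening from 0.0 (shut) to 1.0 (fully open); "finger_force": force on a finger pad.
Only numpy, scipy, OpenCV 4.12 (cv2) and the standard library are available. Lean on these libraries where they do the work, as an engineer would, in place of code of your own. Each camera call takes 0.05 s, during which the arm holds its last target. There are 200 camera calls.

TASK

Clear the hob before cooking and put each thing with its own kind: the two coffee pods upright into the two empty front wells of the open pod drawer, the spice jar upright into the empty bay of the spice rack, and the teaspoon flat and lengthwise in the compartment of the cutlery tray where the other teaspoon lies. Then push the pod drawer fully shut. Leave the salt shaker standing where it is.

Things in the scene. Friction and masses are not known exactly. Their poses are not given: they have to be found in the camera images.
- coffee_pod_1: Loose coffee pod, grey shell, upright on the hob (black glass cooktop at the left, its top at z = 7 mm). 28 mm high; rim 46 mm across, 22 to 28 mm above the underside; tapered body under it at most 36 mm across. Origin: centre of the underside, z up. 12 g; grasp the rim. Any heading. Either pod may go in either well.
- coffee_pod_2: Loose coffee pod with a brown shell, otherwise the same as coffee_pod_1; upright on the hob.
- spice_jar: Loose glass spice jar with a red cap, standing upright on the hob. 45 mm across, 106 mm high, the cap is its top 21 mm. Origin: centre of the underside, z up. About 0.11 kg. Any heading.
- teaspoon: Loose steel teaspoon lying on the hob, 130 mm long along its x axis, at most 26 mm wide (y), 11 mm high; its handle is narrower. Origin: middle of its length and width, at the underside, z up. 20 g. Grasp it across y near the middle. It may lie either way round in the tray.
- salt_shaker: Salt shaker, 44 mm across, 90 mm high, standing loose on the hob among the other things. It belongs there: not to be moved or knocked. Origin: centre of the underside.
- front_wells (a point): Point on the drawer, midway between its two empty front wells, at their floor (14 mm over the worktop). x points into the unit (closing direction), y along the front, z up. Well centres at y = +38 and -38 mm: round, 52 mm across, 10 mm deep in a flat deck. Next row, 54 mm farther in: fixed pods. Drawer front: outer face at x = -48 mm, its metal lip (80 mm wide, mid-front) at -59 mm, top 40 mm up.
- pod_drawer (a joint): Slide of the pod drawer in m: 0 fully shut, 0.13 fully open; at the start open by 0.105 to 0.125. It slides straight along x of front_wells, with about 1.5 N of friction and no spring, and stays where it is left. Shut it by pushing its front along +x.
- pod_unit: Fixed low wooden box the pod drawer slides into. Origin: on the worktop; in its frame (x into the box) the front face is at x = 90 mm, the back at 266 mm; 174 mm wide (y), 57 mm high. Two black cups (fixed, 72 mm high) stand on top from x = 166 mm on. Shut, front_wells is at x = 123 mm. A pod not down in its well jams under the roof.
- spice_rack: Spice rack, fixed: wooden base 86 (x) by 154 mm (y), 8 mm thick, steel wire guard 40 mm high round two bays side by side along y. Origin: centre of the underside. Bay floors at z = 8 mm; bay centres y = +34.5 mm (empty, for the jar) and y = -34.5 mm (a fixed jar like the loose one, top at 114 mm). Each bay is 65 mm along y and 67 mm along x inside the wires.
- cutlery_tray: Wooden cutlery tray, fixed, 30 mm high, walls 5 mm, spanning x = -72 to +108 mm and y = -85 to +82 mm from its origin, which lies on the underside. Floor at z = 5 mm. Two compartments along x: the wide one, y = -80 to +17.5 mm, is for teaspoons and holds one (fixed, y = -80 to -50 mm), leaving y = -50 to +17.5 mm clear; the narrow one, y = +22.5 to +77 mm, holds a coffee scoop.

How it is judged (in metres and radians):
At the end, for the whole second after the job is handed in: Pods upright, one in each front well (within 12 mm, on its floor); drawer shut to 6 mm; jar upright in the empty bay (within 14 mm); teaspoon flat in the teaspoon compartment, lengthwise within 0.4 rad; salt shaker upright within 30 mm of its start; all at rest ((((x of coffee_pod_1 in the frame of front_wells between -0.012 and 0.012 m and y of coffee_pod_1 in the frame of front_wells between 0.026 and 0.05 m and z of coffee_pod_1 in the frame of front_wells between -0.004 and 0.006 m and angle between coffee_pod_1's own z axis and vertical below 0.2 rad) and (x of coffee_pod_2 in the frame of front_wells between -0.012 and 0.012 m and y of coffee_pod_2 in the frame of front_wells between -0.05 and -0.026 m and z of coffee_pod_2 in the frame of front_wells between -0.004 and 0.006 m and angle between coffee_pod_2's own z axis and vertical below 0.2 rad)) or ((x of coffee_pod_1 in the frame of front_wells between -0.012 and 0.012 m and y of coffee_pod_1 in the frame of front_wells between -0.05 and -0.026 m and z of coffee_pod_1 in the frame of front_wells between -0.004 and 0.006 m and angle between coffee_pod_1's own z axis and vertical below 0.2 rad) and (x of coffee_pod_2 in the frame of front_wells between -0.012 and 0.012 m and y of coffee_pod_2 in the frame of front_wells between 0.026 and 0.05 m and z of coffee_pod_2 in the frame of front_wells between -0.004 and 0.006 m and angle between coffee_pod_2's own z axis and vertical below 0.2 rad))) and value of joint pod_drawer below 0.006 m and x of spice_jar in the frame of spice_rack between -0.014 and 0.014 m and y of spice_jar in the frame of spice_rack between 0.0205 and 0.0485 m and z of spice_jar in the frame of spice_rack between 0.004 and 0.014 m and angle between spice_jar's own z axis and vertical below 0.15 rad and x of teaspoon in the frame of cutlery_tray between -0.012 and 0.048 m and y of teaspoon in the frame of cutlery_tray between -0.076 and 0.01 m and z of teaspoon in the frame of cutlery_tray between 0.001 and 0.016 m and angle between the x axis of teaspoon and the x axis of cutlery_tray, either way round below 0.4 rad and angle between teaspoon's own z axis and vertical below 0.3 rad and distance of salt_shaker from where it was at the start of the episode below 0.03 m and angle between salt_shaker's own z axis and vertical below 0.2 rad and linear speed of each of coffee_pod_1, coffee_pod_2, spice_jar, teaspoon below 0.02 m/s); the robot touches nothing.
It fails at once if the salt shaker is knocked over or shifted by more than 40 mm (distance of salt_shaker from where it was at the start of the episode above 0.04 m or angle between salt_shaker's own z axis and vertical above 0.5 rad).
It also fails if it takes over 122 s, if anything falls off the work surface, if the arm or the gripper's body presses on something with over 40 N, if the wrist force passes 120 N, or if a joint passes its speed limit or range.

## Working session

There is one attempt and no reset: what is moved stays moved. The work goes in short steps, Python scripts to look and compute and a tool call to move; the robot and the scene stay as the last step left them, time stands still between calls to the robot, and variables do not carry over. Pictures are saved under pics/ and viewed, at most 14 in all, crops included, and the job is handed in when it is done.

Besides the shell and the picture viewer there is one more tool, called as name([rows], argument=value, ...), one row to a line, values as JSON. move_arm: Moves the arm, as the interface text tells. Its arguments: {"type":"object","properties":{"moves":{"type":"array"}},"required":["moves"]}

```bash
mkdir -p pics
python3 - <<'E'
from station import telemetry, eyes
import cv2,numpy as np
s=telemetry.observe();print(s['time'],s['tcp_pos'],s['tcp_rot'],s['opening'])
for n in ['scene','top','wrist']:
    m=eyes.camera_model(n);print(n,np.round(m['K'],1).tolist(),np.round(m['R'],3).tolist(),np.round(m['t'],3).tolist())
    cv2.imwrite(f'pics/{n}0.png',eyes.read_camera(n)[:,:,::-1])
E
```

```text
0.0 [ 0.14847067 -0.50334013  0.24918626] [[ 9.59159942e-01  2.82864268e-01 -1.10597907e-04]
 [ 2.82864186e-01 -9.59159182e-01  1.23081013e-03]
 [ 2.42071210e-04 -1.21182796e-03 -9.99999236e-01]] 0.9973819728152417
scene [[572.8, 0.0, 319.2], [0.0, 572.8, 248.8], [0.0, 0.0, 1.0]] [[-0.852, -0.523, -0.023], [-0.245, 0.436, -0.866], [0.463, -0.732, -0.5]] [0.447, 0.161, 1.145]
top [[530.1, 0.0, 313.4], [0.0, 530.1, 242.2], [0.0, 0.0, 1.0]] [[-0.02, -1.0, -0.009], [-0.985, 0.021, -0.169], [0.169, 0.005, -0.986]] [0.025, 0.515, 1.23]
wrist [[371.6, 0.0, 321.1], [0.0, 371.6, 240.6], [0.0, 0.0, 1.0]] [[0.282, -0.959, -0.001], [-0.907, -0.267, 0.324], [-0.311, -0.09, -0.946]] [-0.525, -0.045, 0.39]
```

View pics/top0.png

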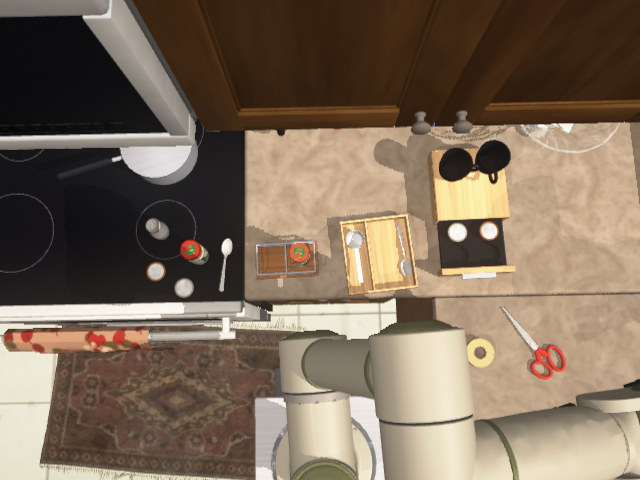

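View pics/scene0.png

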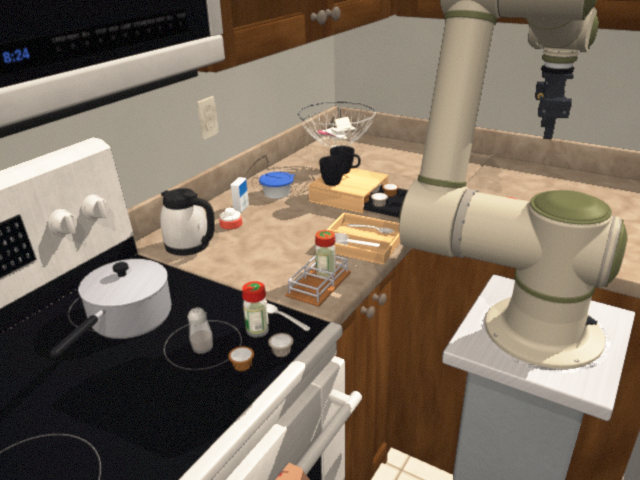

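The top view shows the hob things at (157,229) shaker, (193,250) jar, (156,271) brown pod, (184,288) grey pod, and (225,262) spoon. The rack is at (287,258), the tray at (378,254) and the drawer at (474,245). The scene view agrees. Enlarging for measurement.

```bash
cat > h.py <<'E'
import cv2,numpy as np
from station import telemetry,eyes
from scipy.spatial.transform import Rotation as Ro
def ray(m,uv):
    K,R,t=[np.array(m[k]) for k in 'KRt']
    return R.T@np.linalg.solve(K,[uv[0],uv[1],1.]), -R.T@t
def rayw(m,uv):
    K,R,t=[np.array(m[k]) for k in 'KRt']
    d=np.array([uv[0]-K[0,2],uv[1]-K[1,2]]);r=np.linalg.norm(d);a=r/K[0,0]
    return R.T@np.array([*(d/max(r,1e-9)*np.sin(a)),np.cos(a)]), -R.T@t
def hit(m,uv,z,f=ray):
    d,c=f(m,uv);return (c+d*(z-c[2])/d[2])[:2]
def proj(m,X):
    K,R,t=[np.array(m[k]) for k in 'KRt'];p=K@(R@np.array(X,float)+t);return p[:2]/p[2]
E
python3 - <<'E'
import cv2
a=cv2.imread('pics/top0.png')
cv2.imwrite('pics/hob.png',cv2.resize(a[200:310,130:260],None,fx=5,fy=5,interpolation=cv2.INTER_CUBIC))
cv2.imwrite('pics/dst.png',cv2.resize(a[135:305,245:525],None,fx=2.8,fy=2.8,interpolation=cv2.INTER_CUBIC))
E
```

```text
(no output)
```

View pics/hob.png

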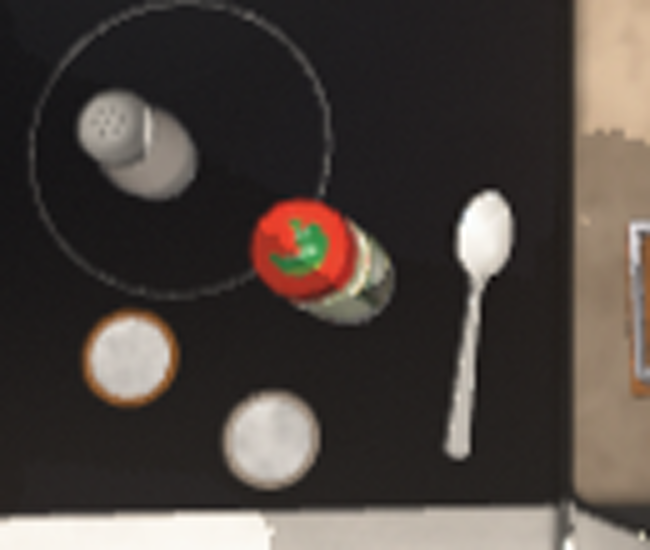

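View pics/dst.png

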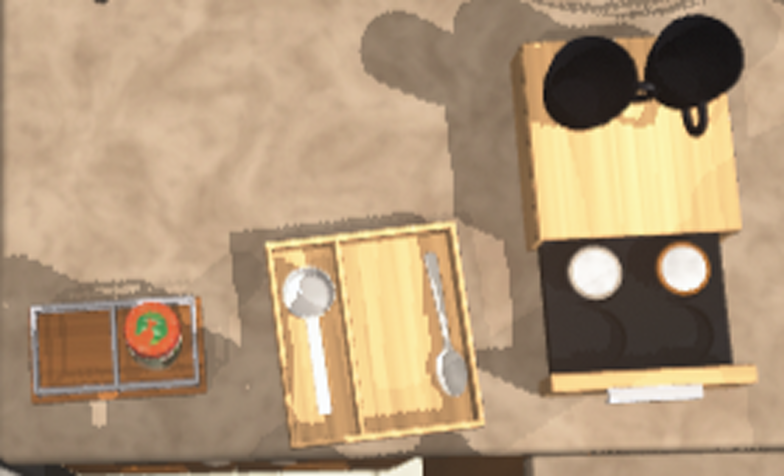

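The hob crop shows the shaker cap at (116,128), jar cap at (303,248), pod rims at (131,358) and (271,439), and the spoon from (490,190) to (457,459). The destination crop shows the tray corners (266,242), (455,224), (483,426), (292,446); fixed pods at (595,272) and (685,268); rack wire corners (32,308), (197,295), (198,383), (38,393).

```bash
cat > meas.py <<'E'
from h import *
m=eyes.camera_model('top')
H=lambda p,z:hit(m,((p[0]+.5)/5-.5+130,(p[1]+.5)/5-.5+200),z)
D=lambda p,z:hit(m,((p[0]+.5)/2.8-.5+245,(p[1]+.5)/2.8-.5+135),z)
P=lambda n,v:print(n,np.round(v,4))
P('cam',-np.array(m['R']).T@m['t'])
P('shaker',H((114,126),.095)); P('jar cap blob ctr z.11',H((303,248),.108)); 
P('brown',H((131,358),.035));P('grey',H((271,439),.035))
a,b=H((490,190),.012),H((457,459),.010);P('spoon',(a+b)/2);P('len,ang',[np.linalg.norm(a-b),np.degrees(np.arctan2(*(a-b)[::-1]))])
c=[D(p,.03) for p in [(266,242),(455,224),(483,426),(292,446)]]
P('tray sides',[np.linalg.norm(c[i]-c[i-1]) for i in range(4)])
ex=(c[0]+c[1]-c[2]-c[3]);ex/=np.linalg.norm(ex);ey=np.array([-ex[1],ex[0]])
ctr=sum(c)/4; P('tray ctr,yaw',[*ctr,np.degrees(np.arctan2(ex[1],ex[0]))]); org=ctr-18e-3*ex+1.5e-3*ey
P('tray org',org);P('spoon target',org+.018*ex-.016*ey)
c=[D(p,.048) for p in [(32,308),(197,295),(200,383),(38,393)]]
P('rack sides',[np.linalg.norm(c[i]-c[i-1]) for i in range(4)])
ey=(c[0]+c[3]-c[1]-c[2]);ey/=np.linalg.norm(ey);ex=np.array([ey[1],-ey[0]])
ctr=sum(c)/4;P('rack ctr',ctr);P('yaw',np.degrees(np.arctan2(ex[1],ex[0])));P('bay',ctr+.0345*ey)
P('fixed jar',D((153,328),.11))
p,q=D((595,272),.042),D((685,268),.042);ey=p-q;P('pods d',np.linalg.norm(ey));ey/=np.linalg.norm(ey);ex=np.array([ey[1],-ey[0]])
c=[D(v,.057) for v in [(519,45),(741,230),(531,243)]];e2=c[1]-c[2];P('unit w,yaw',[np.linalg.norm(e2),np.degrees(np.arctan2(e2[0],-e2[1]))])
fw=(p+q)/2-.054*ex;P('fw',fw);P('yaw',np.degrees(np.arctan2(ex[1],ex[0])));P('wells',[fw+.038*ey,fw-.038*ey]);P('unit front mid',(c[1]+c[2])/2)
P('lip',[D((608,388),.04),D((703,384),.04)])
E
python3 meas.py
```

```text
cam [0.2995 0.0069 1.2993]
shaker [0.5554 0.3867]
jar cap blob ctr z.11 [0.4939 0.2944]
brown [0.4541 0.3938]
grey [0.4137 0.3256]
spoon [0.4705 0.2333]
len,ang [ 0.1332 -6.6627]
tray sides [0.179  0.166  0.1776 0.164 ]
tray ctr,yaw [ 0.4858 -0.1424  5.1668]
tray org [ 0.4677 -0.1425]
spoon target [ 0.4871 -0.1568]
rack sides [0.0733 0.1416 0.0757 0.1375]
rack ctr [0.4782 0.0788]
yaw 2.8388
bay [0.4765 0.1132]
fixed jar [0.4822 0.0457]
pods d 0.0775
unit w,yaw [0.1796 2.3525]
fw [ 0.4801 -0.3731]
yaw 1.3375
wells [[ 0.4792 -0.3351]
 [ 0.481  -0.4111]]
unit front mid [ 0.5604 -0.366 ]
lip [[ 0.433  -0.338 ]
 [ 0.4347 -0.4188]]
```

```bash
cat > go.py <<'E'
import sys
from h import *
# usage: go.py x y z yaw -> tool-axis shift (cm) and rz (deg) from the present pose
s=telemetry.observe();R=np.array(s['tcp_rot']);p=np.array(s['tcp_pos'])
a=list(map(float,sys.argv[1:]))
for x,y,z,w in np.reshape(a,(-1,4)):
    c,n=np.cos(np.radians(w)),np.sin(np.radians(w))
    T=np.array([[c,n,0],[n,-c,0],[0,0,-1]])
    print('d',np.round(R.T@(np.array([x,y,z])-p)*100,2),'r',np.round(Ro.from_matrix(R.T@T).as_rotvec(degrees=True),1))
print('t',round(s['time'],2),'p',np.round(p,4),'yaw',round(np.degrees(np.arctan2(R[1,0],R[0,0])),2),'F',np.round(s['ft_force'],1),'op',round(s['opening'],3),'ff',np.round(s['finger_force'],1))
E
python3 go.py 0.34 -0.05 0.24 45  0.495 0.296 0.23 92.8
```

```text
d [ 31.19 -38.07   0.97] r [ -0.   -0.  -28.6]
d [ 55.85 -66.87   2.  ] r [ -0.   -0.  -76.4]
t 0.15 p [ 0.1485 -0.5034  0.2493] yaw 16.43 F [-0.3 -0.2  0. ] op 0.997 ff 0.0
```

move_arm([
  {"dx":2,"dy":-2,"dz":0,"rz":-4,"gripper":1},
  {"dx":5,"dy":-6,"dz":0,"rz":-10,"gripper":1},
  {"dx":8,"dy":-10,"dz":0,"rz":-18,"gripper":1},
  {"dx":11,"dy":-14,"dz":0,"rz":-26,"gripper":1},
  {"dx":14,"dy":-17.5,"dz":0,"rz":-34,"gripper":1},
  {"dx":17,"dy":-21,"dz":0,"rz":-42,"gripper":1},
  {"dx":20,"dy":-24.5,"dz":0,"rz":-50,"gripper":1},
  {"dx":23,"dy":-28,"dz":0.5,"rz":-58,"gripper":1},
  {"dx":26,"dy":-32,"dz":0.5,"rz":-66,"gripper":1},
  {"dx":29,"dy":-36,"dz":1,"rz":-74,"gripper":1},
])

```text
$.moves[0]: bad value
```

```bash
python3 go.py 0.495 0.296 0.23 92.8
```

```text
d [ 55.85 -66.87   2.  ] r [ -0.   -0.  -76.4]
t 0.15 p [ 0.1485 -0.5034  0.2493] yaw 16.43 F [-0.3 -0.2  0. ] op 0.997 ff 0.0
```

move_arm([
  {"dx":2,"dy":-2,"dz":0,"rx":0,"ry":0,"rz":-4,"gripper":1},
  {"dx":5,"dy":-6,"dz":0,"rx":0,"ry":0,"rz":-10,"gripper":1},
  {"dx":8,"dy":-10,"dz":0,"rx":0,"ry":0,"rz":-18,"gripper":1},
  {"dx":11,"dy":-14,"dz":0,"rx":0,"ry":0,"rz":-26,"gripper":1},
  {"dx":14,"dy":-17.5,"dz":0,"rx":0,"ry":0,"rz":-34,"gripper":1},
  {"dx":17,"dy":-21,"dz":0,"rx":0,"ry":0,"rz":-42,"gripper":1},
  {"dx":20,"dy":-24.5,"dz":0,"rx":0,"ry":0,"rz":-50,"gripper":1},
  {"dx":23,"dy":-28,"dz":0.5,"rx":0,"ry":0,"rz":-58,"gripper":1},
  {"dx":26,"dy":-32,"dz":0.5,"rx":0,"ry":0,"rz":-66,"gripper":1},
  {"dx":29,"dy":-36,"dz":1,"rx":0,"ry":0,"rz":-74,"gripper":1},
])

```text
time: 1.15
tcp_pos: [0.325, -0.0747, 0.2401]
tcp_rot: [[-0.013, 1.0, 0.001], [1.0, 0.013, -0.001], [-0.001, 0.001, -1.0]]
ft_force: [0.7, -1.8, 0.0]
opening: 1.004
finger_force: 0.0
```

```bash
python3 go.py 0.495 0.296 0.23 92.8
```

```text
d [36.85 17.46  1.  ] r [ 0.1  0.  -2.1]
t 1.15 p [ 0.325  -0.0747  0.2401] yaw 90.72 F [ 0.7 -1.8  0. ] op 1.004 ff 0.0
```

move_arm([
  {"dx":4.5,"dy":2,"dz":0,"rx":0,"ry":0,"rz":0,"gripper":1},
  {"dx":9,"dy":4,"dz":0,"rx":0,"ry":0,"rz":0,"gripper":1},
  {"dx":13.5,"dy":6,"dz":0,"rx":0,"ry":0,"rz":0,"gripper":1},
  {"dx":18,"dy":8,"dz":0,"rx":0,"ry":0,"rz":-1,"gripper":1},
  {"dx":22.5,"dy":10.5,"dz":0,"rx":0,"ry":0,"rz":-1,"gripper":1},
  {"dx":27,"dy":13,"dz":0.5,"rx":0,"ry":0,"rz":-2,"gripper":1},
  {"dx":31,"dy":15,"dz":1,"rx":0,"ry":0,"rz":-2,"gripper":1},
  {"dx":34.5,"dy":16.5,"dz":1,"rx":0,"ry":0,"rz":-2,"gripper":1},
  {"dx":36.8,"dy":17.5,"dz":1,"rx":0,"ry":0,"rz":-2,"gripper":1},
  {"dx":36.8,"dy":17.5,"dz":1,"rx":0,"ry":0,"rz":-2,"gripper":1},
])

```text
time: 2.15
tcp_pos: [0.4971, 0.295, 0.2287]
tcp_rot: [[-0.045, 0.999, -0.001], [0.999, 0.045, -0.0], [0.0, -0.001, -1.0]]
ft_force: [0.4, -0.5, 0.3]
opening: 0.997
finger_force: 0.0
```

```bash
cat > wr.py <<'E'
import sys
from h import *
n=sys.argv[1];m=eyes.camera_model('wrist');a=eyes.read_camera('wrist')
cv2.imwrite(f'pics/{n}.png',a[:,:,::-1]);np.save(f'pics/{n}.npy',m,allow_pickle=True)
E
python3 go.py 0.495 0.296 0.12 92.8; python3 wr.py w1
```

```text
d [ 0.11 -0.2  10.87] r [-0.1 -0.  -0.2]
t 2.15 p [0.4971 0.295  0.2287] yaw 92.58 F [ 0.4 -0.5  0.3] op 0.997 ff 0.0
```

View pics/w1.png

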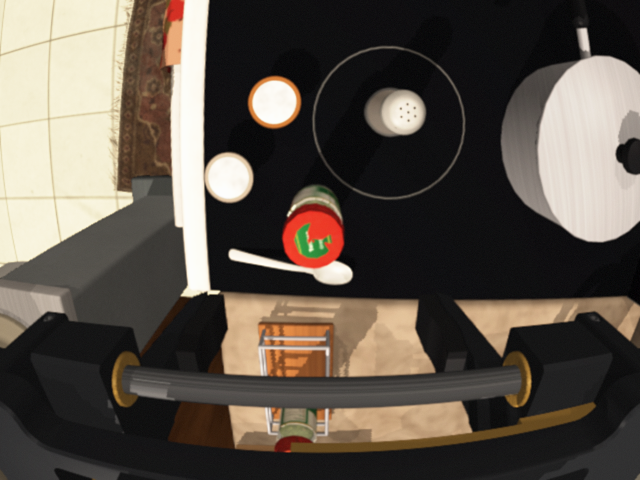

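The wrist view shows the jar cap at (313,238), brown rim at (274,102), grey rim at (229,177), shaker top at (404,112), and the spoon from (229,254) to (353,273).

```bash
cat > m2.py <<'E'
from h import *
m=np.load('pics/w1.npy',allow_pickle=True).item();a=cv2.imread('pics/w1.png')
hsv=cv2.cvtColor(a,cv2.COLOR_BGR2HSV)
W=lambda p,z:np.round(hit(m,p,z,rayw),4)
print('jar',W((314,239),.113),'shaker',W((405,112),.095),'brown',W((274.5,102.5),.035),'grey',W((229,177),.035))
A,B=W((229,254),.010),W((353,272),.012);print('spoon',A,B,(A+B)/2,np.linalg.norm(A-B),np.degrees(np.arctan2(*(B-A)[::-1])))
E
python3 m2.py
```

```text
jar [0.4909 0.2947] shaker [0.5521 0.3878] brown [0.4511 0.3917] grey [0.4109 0.3243]
spoon [0.4026 0.2396] [0.5318 0.2265] [0.4672  0.23305] 0.1298624272066405 -5.789615693419199
```

move_arm([
  {"dx":0,"dy":-0.4,"dz":1,"rx":0,"ry":0,"rz":0,"gripper":1},
  {"dx":0,"dy":-0.4,"dz":4,"rx":0,"ry":0,"rz":0,"gripper":1},
  {"dx":0,"dy":-0.4,"dz":7,"rx":0,"ry":0,"rz":0,"gripper":1},
  {"dx":0,"dy":-0.4,"dz":10,"rx":0,"ry":0,"rz":0,"gripper":1},
  {"dx":0,"dy":-0.4,"dz":13,"rx":0,"ry":0,"rz":0,"gripper":1},
  {"dx":0,"dy":-0.4,"dz":15,"rx":0,"ry":0,"rz":0,"gripper":1},
  {"dx":0,"dy":-0.4,"dz":15.2,"rx":0,"ry":0,"rz":0,"gripper":1},
  {"dx":0,"dy":-0.4,"dz":15.2,"rx":0,"ry":0,"rz":0,"gripper":0.5},
  {"dx":0,"dy":-0.4,"dz":15.2,"rx":0,"ry":0,"rz":0,"gripper":0},
  {"dx":0,"dy":-0.4,"dz":15.2,"rx":0,"ry":0,"rz":0,"gripper":0},
])

```text
time: 3.2
tcp_pos: [0.4934, 0.2927, 0.079]
tcp_rot: [[-0.042, 0.999, 0.002], [0.999, 0.042, 0.001], [0.001, 0.002, -1.0]]
ft_force: [0.4, -0.8, 0.5]
opening: 0.753
finger_force: 0.0
```

move_arm([
  {"dx":0,"dy":0,"dz":0,"rx":0,"ry":0,"rz":0,"gripper":0},
  {"dx":0,"dy":0,"dz":0,"rx":0,"ry":0,"rz":0,"gripper":0},
  {"dx":0,"dy":0,"dz":0,"rx":0,"ry":0,"rz":0,"gripper":0},
  {"dx":0,"dy":0,"dz":0,"rx":0,"ry":0,"rz":0,"gripper":0},
  {"dx":0,"dy":0,"dz":-1,"rx":0,"ry":0,"rz":0,"gripper":0},
  {"dx":0,"dy":0,"dz":-2.5,"rx":0,"ry":0,"rz":0,"gripper":0},
  {"dx":0,"dy":0,"dz":-4,"rx":0,"ry":0,"rz":0,"gripper":0},
  {"dx":0,"dy":0,"dz":-6,"rx":0,"ry":0,"rz":0,"gripper":0},
  {"dx":0,"dy":0,"dz":-7,"rx":0,"ry":0,"rz":0,"gripper":0},
  {"dx":0,"dy":0,"dz":-7,"rx":0,"ry":0,"rz":0,"gripper":0},
])

```text
time: 4.2
tcp_pos: [0.4935, 0.2929, 0.1492]
tcp_rot: [[-0.042, 0.999, 0.003], [0.999, 0.042, 0.001], [0.001, 0.003, -1.0]]
ft_force: [-0.8, 0.2, -1.1]
opening: 0.493
finger_force: 30.0
```

```bash
python3 go.py 0.475 0.107 0.15 92.8 0.475 0.107 0.08 92.8
```

```text
d [-18.49  -2.64  -0.1 ] r [ 0.1 -0.  -0.4]
d [-18.5   -2.65   6.9 ] r [ 0.1 -0.  -0.4]
t 4.2 p [0.4935 0.2929 0.1492] yaw 92.43 F [-0.8  0.2 -1.1] op 0.493 ff 30.0
```

move_arm([
  {"dx":-1,"dy":-0.1,"dz":0,"rx":0,"ry":0,"rz":0,"gripper":0},
  {"dx":-3.5,"dy":-0.5,"dz":0,"rx":0,"ry":0,"rz":0,"gripper":0},
  {"dx":-6.5,"dy":-1,"dz":0,"rx":0,"ry":0,"rz":0,"gripper":0},
  {"dx":-10,"dy":-1.5,"dz":0,"rx":0,"ry":0,"rz":0,"gripper":0},
  {"dx":-13.5,"dy":-2,"dz":0,"rx":0,"ry":0,"rz":0,"gripper":0},
  {"dx":-16,"dy":-2.4,"dz":0,"rx":0,"ry":0,"rz":0,"gripper":0},
  {"dx":-18,"dy":-2.6,"dz":0,"rx":0,"ry":0,"rz":0,"gripper":0},
  {"dx":-18.7,"dy":-2.6,"dz":0,"rx":0,"ry":0,"rz":0,"gripper":0},
  {"dx":-18.7,"dy":-2.6,"dz":0,"rx":0,"ry":0,"rz":0,"gripper":0},
  {"dx":-18.7,"dy":-2.6,"dz":0,"rx":0,"ry":0,"rz":0,"gripper":0},
])

```text
time: 5.2
tcp_pos: [0.4748, 0.1052, 0.1474]
tcp_rot: [[-0.043, 0.999, -0.001], [0.999, 0.043, 0.0], [0.0, -0.001, -1.0]]
ft_force: [-0.5, -0.1, -1.5]
opening: 0.493
finger_force: 30.0
```

```bash
python3 go.py 0.475 0.105 0.08 92.8; python3 wr.py w2
```

```text
d [-0.02  0.02  6.74] r [-0.  -0.  -0.4]
t 5.2 p [0.4748 0.1052 0.1474] yaw 92.44 F [-0.5 -0.1 -1.5] op 0.493 ff 30.0
```

View pics/w2.png

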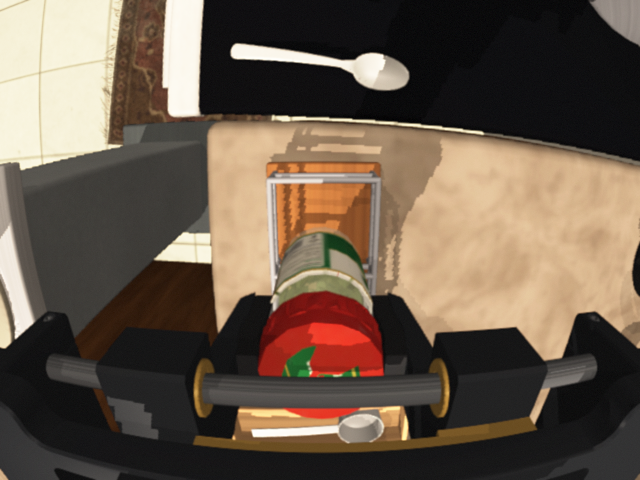

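The jar is held upright over the bay; the rack's left-end wire is from (269,180) to (380,181).

Run:
```python
from h import *
m=np.load('pics/w2.npy',allow_pickle=True).item()
W=lambda p,z:np.round(hit(m,p,z,rayw),4)
a,b=W((269,180),.047),W((380,181),.047);print(a,b,(a+b)/2,np.linalg.norm(a-b))
a,b=W((266,163),.008),W((381,164),.008);print(a,b,(a+b)/2,np.linalg.norm(a-b))
a,b=W((236,51),.010),W((410,73),.012);print('spoon',a,b,(a+b)/2)
```

```text
[0.4384 0.1488] [0.5096 0.1513] [0.474   0.15005] 0.07124387692988084
[0.4307 0.1549] [0.5159 0.1578] [0.4733  0.15635] 0.08524934017339958
spoon [0.4064 0.2387] [0.5325 0.2272] [0.46945 0.23295]
```

move_arm([
  {"dx":0.2,"dy":0,"dz":1,"rx":0,"ry":0,"rz":0,"gripper":0},
  {"dx":0.2,"dy":0,"dz":2.5,"rx":0,"ry":0,"rz":0,"gripper":0},
  {"dx":0.2,"dy":0,"dz":4,"rx":0,"ry":0,"rz":0,"gripper":0},
  {"dx":0.2,"dy":0,"dz":5.5,"rx":0,"ry":0,"rz":0,"gripper":0},
  {"dx":0.2,"dy":0,"dz":6.2,"rx":0,"ry":0,"rz":0,"gripper":0},
  {"dx":0.2,"dy":0,"dz":6.6,"rx":0,"ry":0,"rz":0,"gripper":0},
  {"dx":0.2,"dy":0,"dz":6.7,"rx":0,"ry":0,"rz":0,"gripper":0},
  {"dx":0.2,"dy":0,"dz":6.7,"rx":0,"ry":0,"rz":0,"gripper":0},
  {"dx":0.2,"dy":0,"dz":6.7,"rx":0,"ry":0,"rz":0,"gripper":0},
  {"dx":0.2,"dy":0,"dz":6.7,"rx":0,"ry":0,"rz":0,"gripper":0},
])

```text
time: 6.25
tcp_pos: [0.475, 0.1067, 0.0811]
tcp_rot: [[-0.042, 0.999, 0.001], [0.999, 0.042, 0.0], [-0.0, 0.001, -1.0]]
ft_force: [-0.5, -0.1, -1.6]
opening: 0.496
finger_force: 30.0
```

```bash
python3 go.py 0.475 0.107 0.08 92.8
```

```text
d [ 0.03 -0.    0.11] r [ 0.   0.  -0.4]
t 6.25 p [0.475  0.1067 0.0811] yaw 92.43 F [-0.5 -0.1 -1.6] op 0.496 ff 30.0
```

move_arm([
  {"dx":0,"dy":0,"dz":0.1,"rx":0,"ry":0,"rz":0,"gripper":0},
  {"dx":0,"dy":0,"dz":0.15,"rx":0,"ry":0,"rz":0,"gripper":0},
  {"dx":0,"dy":0,"dz":0.15,"rx":0,"ry":0,"rz":0,"gripper":0.7},
  {"dx":0,"dy":0,"dz":0.15,"rx":0,"ry":0,"rz":0,"gripper":0.8},
  {"dx":0,"dy":0,"dz":0.15,"rx":0,"ry":0,"rz":0,"gripper":0.8},
  {"dx":0,"dy":0,"dz":-1,"rx":0,"ry":0,"rz":0,"gripper":0.8},
  {"dx":0,"dy":0,"dz":-4,"rx":0,"ry":0,"rz":0,"gripper":0.8},
  {"dx":0,"dy":0,"dz":-8,"rx":0,"ry":0,"rz":0,"gripper":0.8},
  {"dx":0,"dy":0,"dz":-11,"rx":0,"ry":0,"rz":0,"gripper":0.8},
  {"dx":0,"dy":0,"dz":-11,"rx":0,"ry":0,"rz":0,"gripper":0.8},
])

```text
time: 7.25
tcp_pos: [0.4764, 0.1068, 0.1953]
tcp_rot: [[-0.043, 0.999, 0.008], [0.999, 0.043, -0.0], [-0.0, 0.008, -1.0]]
ft_force: [0.4, -0.4, -1.3]
opening: 0.798
finger_force: 0.0
```

```bash
python3 go.py 0.468 0.2330 0.15 -6 0.468 0.233 0.0215 -6
```

```text
d [12.65 -0.34  4.52] r [ 0.4 -0.4 98.4]
d [12.65 -0.45 17.37] r [ 0.4 -0.4 98.4]
t 7.25 p [0.4764 0.1068 0.1953] yaw 92.44 F [ 0.4 -0.4 -1.3] op 0.798 ff 0.0
```

move_arm([
  {"dx":1.3,"dy":0,"dz":0,"rx":0,"ry":0,"rz":8,"gripper":0.5},
  {"dx":2.6,"dy":0,"dz":0,"rx":0,"ry":0,"rz":16,"gripper":0.5},
  {"dx":4,"dy":0,"dz":0,"rx":0,"ry":0,"rz":24,"gripper":0.5},
  {"dx":5.3,"dy":0,"dz":0,"rx":0,"ry":0,"rz":32,"gripper":0.5},
  {"dx":6.6,"dy":0,"dz":0,"rx":0,"ry":0,"rz":40,"gripper":0.5},
  {"dx":8,"dy":0,"dz":0,"rx":0,"ry":0,"rz":48,"gripper":0.5},
  {"dx":9.3,"dy":-0.2,"dz":0,"rx":0,"ry":0,"rz":56,"gripper":0.5},
  {"dx":10.5,"dy":-0.2,"dz":0,"rx":0,"ry":0,"rz":64,"gripper":0.5},
  {"dx":11.7,"dy":-0.3,"dz":0,"rx":0,"ry":0,"rz":72,"gripper":0.5},
  {"dx":12.6,"dy":-0.4,"dz":0,"rx":0,"ry":0,"rz":80,"gripper":0.5},
])

```text
time: 8.25
tcp_pos: [0.465, 0.233, 0.1904]
tcp_rot: [[0.978, 0.21, -0.001], [0.21, -0.978, -0.0], [-0.001, -0.0, -1.0]]
ft_force: [0.1, 0.3, 0.3]
opening: 0.503
finger_force: 0.0
```

```bash
python3 go.py 0.468 0.2330 0.15 -6 0.468 0.233 0.0215 -6
```

```text
d [0.29 0.06 4.04] r [ 0.   0.1 18.1]
d [ 0.31  0.06 16.89] r [ 0.   0.1 18.1]
t 8.25 p [0.465  0.233  0.1904] yaw 12.12 F [0.1 0.3 0.3] op 0.503 ff 0.0
```

move_arm([
  {"dx":0.1,"dy":0,"dz":1,"rx":0,"ry":0,"rz":8,"gripper":0.5},
  {"dx":0.3,"dy":0.1,"dz":3.5,"rx":0,"ry":0,"rz":16,"gripper":0.5},
  {"dx":0.3,"dy":0.1,"dz":6,"rx":0,"ry":0,"rz":18,"gripper":0.5},
  {"dx":0.3,"dy":0.1,"dz":9,"rx":0,"ry":0,"rz":18,"gripper":0.5},
  {"dx":0.3,"dy":0.1,"dz":12,"rx":0,"ry":0,"rz":18,"gripper":0.5},
  {"dx":0.3,"dy":0.1,"dz":14.5,"rx":0,"ry":0,"rz":18,"gripper":0.5},
  {"dx":0.3,"dy":0.1,"dz":16,"rx":0,"ry":0,"rz":18,"gripper":0.5},
  {"dx":0.3,"dy":0.1,"dz":16.5,"rx":0,"ry":0,"rz":18,"gripper":0.5},
  {"dx":0.3,"dy":0.1,"dz":16.5,"rx":0,"ry":0,"rz":18,"gripper":0.5},
  {"dx":0.3,"dy":0.1,"dz":16.5,"rx":0,"ry":0,"rz":18,"gripper":0.5},
])

```text
time: 9.25
tcp_pos: [0.469, 0.2322, 0.0265]
tcp_rot: [[0.995, -0.097, 0.001], [-0.097, -0.995, 0.0], [0.001, -0.0, -1.0]]
ft_force: [-0.3, 0.5, -0.1]
opening: 0.5
finger_force: 0.0
```

```bash
python3 go.py 0.468 0.233 0.0205 -6; python3 wr.py w3
```

```text
d [-0.11 -0.07  0.6 ] r [-0.  -0.1  0.4]
t 9.25 p [0.469  0.2322 0.0265] yaw -5.57 F [-0.3  0.5 -0.1] op 0.5 ff 0.0
```

View pics/w3.png

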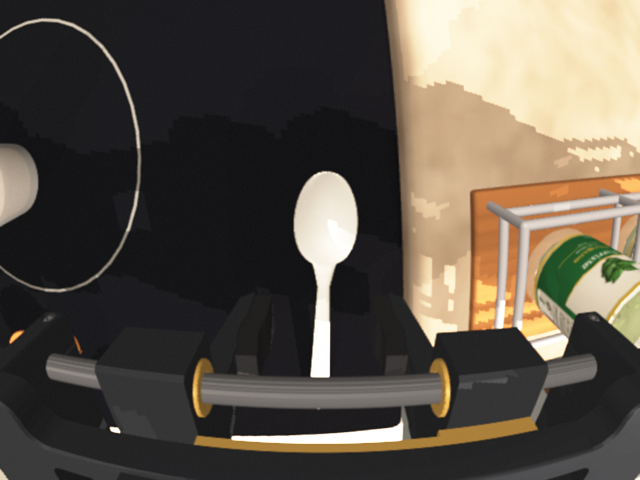

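The spoon handle at (322,340) lies midway between the fingers, and the jar stands upright in the rack. Lowering and gripping.

move_arm([
  {"dx":0,"dy":0,"dz":0.3,"rx":0,"ry":0,"rz":0,"gripper":0.5},
  {"dx":0,"dy":0,"dz":0.6,"rx":0,"ry":0,"rz":0,"gripper":0.5},
  {"dx":0,"dy":0,"dz":0.7,"rx":0,"ry":0,"rz":0,"gripper":0.4},
  {"dx":0,"dy":0,"dz":0.7,"rx":0,"ry":0,"rz":0,"gripper":0},
  {"dx":0,"dy":0,"dz":0.7,"rx":0,"ry":0,"rz":0,"gripper":0},
  {"dx":0,"dy":0,"dz":0.7,"rx":0,"ry":0,"rz":0,"gripper":0},
  {"dx":0,"dy":0,"dz":0.7,"rx":0,"ry":0,"rz":0,"gripper":0},
  {"dx":0,"dy":0,"dz":0.7,"rx":0,"ry":0,"rz":0,"gripper":0},
  {"dx":0,"dy":0,"dz":0.7,"rx":0,"ry":0,"rz":0,"gripper":0},
  {"dx":0,"dy":0,"dz":0.7,"rx":0,"ry":0,"rz":0,"gripper":0},
])

```text
time: 10.3
tcp_pos: [0.4687, 0.2321, 0.0188]
tcp_rot: [[0.995, -0.097, 0.0], [-0.097, -0.995, 0.0], [0.0, -0.0, -1.0]]
ft_force: [-0.6, 0.0, 0.6]
opening: 0.205
finger_force: 29.9
```

```bash
python3 go.py 0.468 0.233 0.18 -6
```

```text
d [ -0.07  -0.08 -16.12] r [-0.  -0.   0.4]
t 10.3 p [0.4687 0.2321 0.0188] yaw -5.57 F [-0.6  0.   0.6] op 0.205 ff 29.9
```

move_arm([
  {"dx":0,"dy":0,"dz":-0.5,"rx":0,"ry":0,"rz":0,"gripper":0},
  {"dx":0,"dy":0,"dz":-1.5,"rx":0,"ry":0,"rz":0,"gripper":0},
  {"dx":0,"dy":0,"dz":-3,"rx":0,"ry":0,"rz":0,"gripper":0},
  {"dx":0,"dy":0,"dz":-5,"rx":0,"ry":0,"rz":0,"gripper":0},
  {"dx":0,"dy":0,"dz":-8,"rx":0,"ry":0,"rz":0,"gripper":0},
  {"dx":0,"dy":0,"dz":-11,"rx":0,"ry":0,"rz":0,"gripper":0},
  {"dx":0,"dy":0,"dz":-14,"rx":0,"ry":0,"rz":0,"gripper":0},
  {"dx":0,"dy":0,"dz":-16,"rx":0,"ry":0,"rz":0,"gripper":0},
  {"dx":0,"dy":0,"dz":-17,"rx":0,"ry":0,"rz":0,"gripper":0},
  {"dx":0,"dy":0,"dz":-17,"rx":0,"ry":0,"rz":0,"gripper":0},
])

```text
time: 11.3
tcp_pos: [0.469, 0.2322, 0.19]
tcp_rot: [[0.995, -0.097, 0.002], [-0.097, -0.995, 0.001], [0.002, -0.001, -1.0]]
ft_force: [-0.1, -0.3, 0.0]
opening: 0.207
finger_force: 29.9
```

```bash
python3 go.py 0.486 -0.158 0.18 5 0.486 -0.158 0.025 5; python3 wr.py w4
```

```text
d [ 5.48 38.67  0.99] r [ -0.   -0.1 -10.6]
d [ 5.44 38.69 16.49] r [ -0.   -0.1 -10.6]
t 11.3 p [0.469  0.2322 0.19  ] yaw -5.56 F [-0.1 -0.3  0. ] op 0.207 ff 29.9
```

View pics/w4.png

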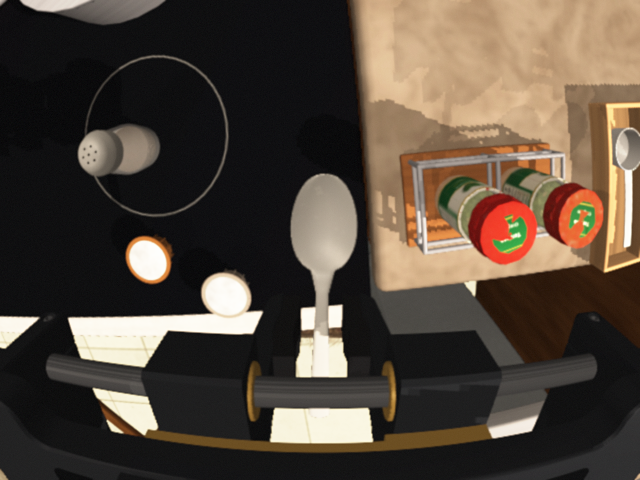

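The spoon is gripped, level and straight. The jar stands in the empty bay, and the pods are untouched at (149,259) and (226,295).

move_arm([
  {"dx":0.3,"dy":2,"dz":0,"rx":0,"ry":0,"rz":-1,"gripper":0},
  {"dx":0.8,"dy":6,"dz":0,"rx":0,"ry":0,"rz":-2,"gripper":0},
  {"dx":1.5,"dy":10.5,"dz":0,"rx":0,"ry":0,"rz":-3,"gripper":0},
  {"dx":2.2,"dy":15,"dz":0,"rx":0,"ry":0,"rz":-4,"gripper":0},
  {"dx":2.8,"dy":19.5,"dz":0,"rx":0,"ry":0,"rz":-5,"gripper":0},
  {"dx":3.4,"dy":24,"dz":0,"rx":0,"ry":0,"rz":-6,"gripper":0},
  {"dx":4,"dy":28.5,"dz":0,"rx":0,"ry":0,"rz":-8,"gripper":0},
  {"dx":4.7,"dy":33,"dz":0,"rx":0,"ry":0,"rz":-9,"gripper":0},
  {"dx":5.2,"dy":36.5,"dz":0,"rx":0,"ry":0,"rz":-10,"gripper":0},
  {"dx":5.4,"dy":38.6,"dz":0,"rx":0,"ry":0,"rz":-10.5,"gripper":0},
])

```text
time: 12.35
tcp_pos: [0.4843, -0.1596, 0.1873]
tcp_rot: [[0.996, 0.084, -0.002], [0.084, -0.996, 0.001], [-0.002, -0.001, -1.0]]
ft_force: [0.9, 0.7, 0.2]
opening: 0.208
finger_force: 29.9
```

```bash
python3 go.py 0.486 -0.158 0.06 5 0.486 -0.158 0.021 5; python3 wr.py w5
```

```text
d [ 0.21 -0.13 12.73] r [-0.1  0.1 -0.2]
d [ 0.22 -0.13 16.63] r [-0.1  0.1 -0.2]
t 12.35 p [ 0.4843 -0.1596  0.1873] yaw 4.84 F [0.9 0.7 0.2] op 0.208 ff 29.9
```

View pics/w5.png

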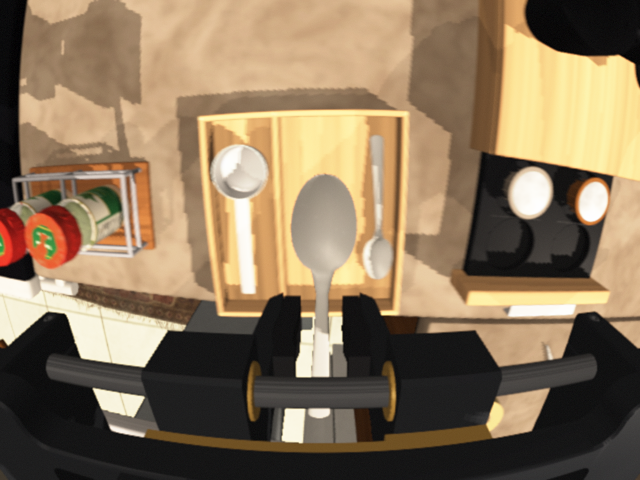

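The spoon is over the wide compartment: tray corners are at (199,117), (408,112), (397,312), (223,316), and the fixed pods at (531,193) and (591,201).

Run:
```python
from h import *
m=np.load('pics/w5.npy',allow_pickle=True).item()
W=lambda p,z:hit(m,p,z,rayw)
c=[W(p,.03) for p in [(199,117),(408,112),(397,312),(223,316)]]
print(np.round(c,4).tolist(),[round(np.linalg.norm(c[i]-c[i-1]),4) for i in range(4)])
ex=(c[0]+c[1]-c[2]-c[3]);ex/=np.linalg.norm(ex);ey=np.array([-ex[1],ex[0]]);ctr=sum(c)/4;org=ctr-.018*ex+.0015*ey
print('yaw',np.degrees(np.arctan2(ex[1],ex[0])),'target',org+.018*ex-.016*ey)
p,q=W((531,193),.042),W((591.5,201),.042);print('pods',p,q,np.linalg.norm(p-q));ey=(p-q)/np.linalg.norm(p-q);ex=np.array([ey[1],-ey[0]]);fw=(p+q)/2-.054*ex
print('fw',fw,np.degrees(np.arctan2(ex[1],ex[0])),'wells',fw+.038*ey,fw-.038*ey)
l=[W(p,.04) for p in [(453,272),(610,283)]];print('front',l)
```

```text
[[0.5635, -0.0555], [0.5795, -0.2198], [0.405, -0.2359], [0.3864, -0.0765]] [np.float64(0.1783), np.float64(0.1652), np.float64(0.1752), np.float64(0.1605)]
yaw 6.035305501620751 target [ 0.48514748 -0.16135781]
pods [ 0.52996623 -0.33577668] [ 0.53229264 -0.4092211 ] 0.07348126075798476
fw [ 0.4771565  -0.37420852] 1.8142804577320955 wells [ 0.47595343 -0.33622757] [ 0.47835958 -0.41218947]
front [array([ 0.45234254, -0.27674519]), array([ 0.44950469, -0.47335916])]
```

move_arm([
  {"dx":0.1,"dy":0,"dz":1,"rx":0,"ry":0,"rz":-0.5,"gripper":0},
  {"dx":0.1,"dy":0,"dz":3.5,"rx":0,"ry":0,"rz":-0.5,"gripper":0},
  {"dx":0.1,"dy":0,"dz":6.5,"rx":0,"ry":0,"rz":-0.5,"gripper":0},
  {"dx":0.1,"dy":0,"dz":9.5,"rx":0,"ry":0,"rz":-0.5,"gripper":0},
  {"dx":0.1,"dy":0,"dz":12.5,"rx":0,"ry":0,"rz":-0.5,"gripper":0},
  {"dx":0.1,"dy":0,"dz":14.5,"rx":0,"ry":0,"rz":-0.5,"gripper":0},
  {"dx":0.1,"dy":0,"dz":15.5,"rx":0,"ry":0,"rz":-0.5,"gripper":0},
  {"dx":0.1,"dy":0,"dz":16.2,"rx":0,"ry":0,"rz":-0.5,"gripper":0},
  {"dx":0.1,"dy":0,"dz":16.6,"rx":0,"ry":0,"rz":-0.5,"gripper":0},
  {"dx":0.1,"dy":0,"dz":16.6,"rx":0,"ry":0,"rz":-0.5,"gripper":0},
])

```text
time: 13.4
tcp_pos: [0.486, -0.157, 0.0228]
tcp_rot: [[0.995, 0.095, 0.0], [0.095, -0.995, -0.0], [0.0, 0.0, -1.0]]
ft_force: [-0.2, -1.0, 0.7]
opening: 0.208
finger_force: 29.9
```

```bash
python3 go.py 0.4855 -0.1595 0.0185 5.5
```

```text
d [-0.08  0.24  0.43] r [ 0.  -0.  -0.1]
t 13.4 p [ 0.486  -0.157   0.0228] yaw 5.45 F [-0.2 -1.   0.7] op 0.208 ff 29.9
```

move_arm([
  {"dx":0,"dy":0.2,"dz":0.2,"rx":0,"ry":0,"rz":0,"gripper":0},
  {"dx":0,"dy":0.2,"dz":0.4,"rx":0,"ry":0,"rz":0,"gripper":0},
  {"dx":0,"dy":0.2,"dz":0.4,"rx":0,"ry":0,"rz":0,"gripper":0},
  {"dx":0,"dy":0.2,"dz":0.4,"rx":0,"ry":0,"rz":0,"gripper":0.28},
  {"dx":0,"dy":0.2,"dz":0.4,"rx":0,"ry":0,"rz":0,"gripper":0.28},
  {"dx":0,"dy":0.2,"dz":0.4,"rx":0,"ry":0,"rz":0,"gripper":0.28},
  {"dx":0,"dy":0.2,"dz":0,"rx":0,"ry":0,"rz":0,"gripper":0.28},
  {"dx":0,"dy":0.2,"dz":-1.5,"rx":0,"ry":0,"rz":0,"gripper":0.28},
  {"dx":0,"dy":0.2,"dz":-4,"rx":0,"ry":0,"rz":0,"gripper":0.28},
  {"dx":0,"dy":0.2,"dz":-8,"rx":0,"ry":0,"rz":0,"gripper":0.28},
])

```text
time: 14.4
tcp_pos: [0.4852, -0.1587, 0.1026]
tcp_rot: [[0.996, 0.095, -0.003], [0.095, -0.996, 0.002], [-0.003, -0.002, -1.0]]
ft_force: [0.8, 0.3, 0.1]
opening: 0.277
finger_force: 0.0
```

```bash
python3 go.py 0.48 0 0.18 0  0.4525 0.3925 0.16 0 ; python3 wr.py w6
```

```text
d [  0.96 -15.87  -7.71] r [-0.1  0.2  5.4]
d [  1.94 -55.2   -5.63] r [-0.1  0.2  5.4]
t 14.4 p [ 0.4852 -0.1587  0.1026] yaw 5.43 F [0.8 0.3 0.1] op 0.277 ff 0.0
```

View pics/w6.png

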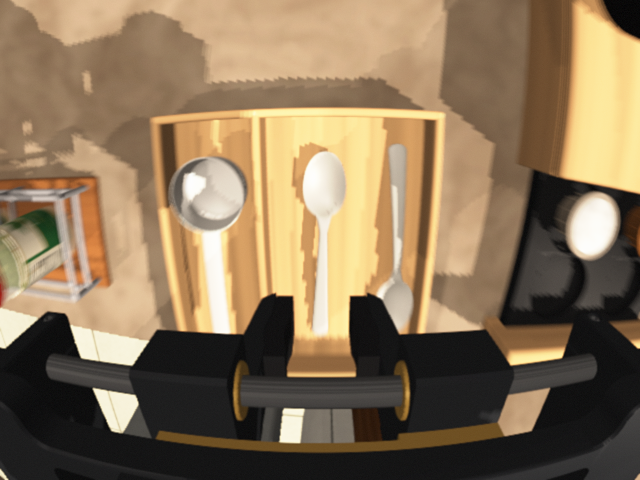

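The spoon lies lengthwise in the teaspoon compartment at (322,240). On to the grey pod.

move_arm([
  {"dx":0,"dy":-1,"dz":-4,"rx":0,"ry":0,"rz":1,"gripper":0.7},
  {"dx":-0.2,"dy":-4,"dz":-7.5,"rx":0,"ry":0,"rz":2,"gripper":0.7},
  {"dx":-0.5,"dy":-8.5,"dz":-8.5,"rx":0,"ry":0,"rz":3,"gripper":0.7},
  {"dx":-0.7,"dy":-13.3,"dz":-8.5,"rx":0,"ry":0,"rz":4,"gripper":0.7},
  {"dx":-1,"dy":-18,"dz":-8.5,"rx":0,"ry":0,"rz":5,"gripper":0.7},
  {"dx":-1.2,"dy":-22.8,"dz":-8.5,"rx":0,"ry":0,"rz":5.4,"gripper":0.7},
  {"dx":-1.5,"dy":-27.6,"dz":-8.5,"rx":0,"ry":0,"rz":5.4,"gripper":0.7},
  {"dx":-1.7,"dy":-32.4,"dz":-8.5,"rx":0,"ry":0,"rz":5.4,"gripper":0.7},
  {"dx":-2,"dy":-37.2,"dz":-8.5,"rx":0,"ry":0,"rz":5.4,"gripper":0.7},
  {"dx":-2.3,"dy":-42,"dz":-8,"rx":0,"ry":0,"rz":5.4,"gripper":0.7},
])

```text
time: 15.45
tcp_pos: [0.4231, 0.2588, 0.1835]
tcp_rot: [[1.0, 0.001, 0.002], [0.001, -1.0, 0.001], [0.002, -0.001, -1.0]]
ft_force: [0.9, 0.4, 0.2]
opening: 0.703
finger_force: 0.0
```

```bash
python3 go.py 0.412 0.325 0.13 0   0.412 0.325 0.032 0
```

```text
d [-1.11 -6.62  5.36] r [-0.  -0.1  0. ]
d [-1.13 -6.61 15.16] r [-0.  -0.1  0. ]
t 15.45 p [0.4231 0.2588 0.1835] yaw 0.04 F [0.9 0.4 0.2] op 0.703 ff 0.0
```

move_arm([
  {"dx":-0.5,"dy":-3,"dz":0,"rx":0,"ry":0,"rz":0,"gripper":0.75},
  {"dx":-1,"dy":-5.5,"dz":0,"rx":0,"ry":0,"rz":0,"gripper":0.75},
  {"dx":-1.1,"dy":-6.6,"dz":2,"rx":0,"ry":0,"rz":0,"gripper":0.75},
  {"dx":-1.1,"dy":-6.6,"dz":4,"rx":0,"ry":0,"rz":0,"gripper":0.75},
  {"dx":-1.1,"dy":-6.6,"dz":6,"rx":0,"ry":0,"rz":0,"gripper":0.75},
  {"dx":-1.1,"dy":-6.6,"dz":8,"rx":0,"ry":0,"rz":0,"gripper":0.75},
  {"dx":-1.1,"dy":-6.6,"dz":8,"rx":0,"ry":0,"rz":0,"gripper":0.75},
  {"dx":-1.1,"dy":-6.6,"dz":8,"rx":0,"ry":0,"rz":0,"gripper":0.75},
  {"dx":-1.1,"dy":-6.6,"dz":8,"rx":0,"ry":0,"rz":0,"gripper":0.75},
  {"dx":-1.1,"dy":-6.6,"dz":8,"rx":0,"ry":0,"rz":0,"gripper":0.75},
])

```text
time: 16.45
tcp_pos: [0.4128, 0.3229, 0.1038]
tcp_rot: [[1.0, 0.001, 0.002], [0.001, -1.0, 0.001], [0.002, -0.001, -1.0]]
ft_force: [0.3, -1.1, 0.5]
opening: 0.751
finger_force: 0.0
```

```bash
python3 go.py 0.412 0.325 0.032 0; python3 wr.py w7
```

```text
d [-0.09 -0.2   7.18] r [-0.  -0.1  0. ]
t 16.45 p [0.4128 0.3229 0.1038] yaw 0.03 F [ 0.3 -1.1  0.5] op 0.751 ff 0.0
```

View pics/w7.png

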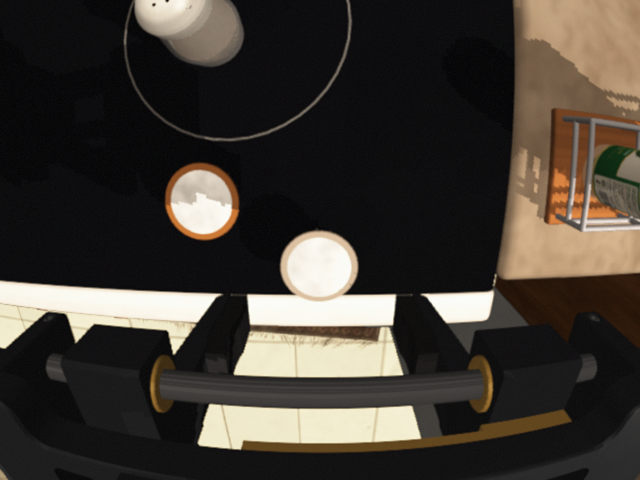

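Run:
```python
from h import *
m=np.load('pics/w7.npy',allow_pickle=True).item()
W=lambda p,z:hit(m,p,z,rayw)
print('grey',W((319,266),.034),'brown',W((203,201),.034),[W(p,.034) for p in [(281,266),(357,266),(319,231),(319,300)]])
```

```text
grey [0.41088945 0.32388981] brown [0.45113347 0.39122668] [array([0.41082172, 0.34658171]), array([0.41084268, 0.30122758]), array([0.43267619, 0.32384749]), array([0.38801188, 0.32394153])]
```

move_arm([
  {"dx":-0.2,"dy":-0.1,"dz":1.5,"rx":0,"ry":0,"rz":0,"gripper":0.75},
  {"dx":-0.2,"dy":-0.1,"dz":4,"rx":0,"ry":0,"rz":0,"gripper":0.75},
  {"dx":-0.2,"dy":-0.1,"dz":6,"rx":0,"ry":0,"rz":0,"gripper":0.75},
  {"dx":-0.2,"dy":-0.1,"dz":7.1,"rx":0,"ry":0,"rz":0,"gripper":0.75},
  {"dx":-0.2,"dy":-0.1,"dz":7.1,"rx":0,"ry":0,"rz":0,"gripper":0.75},
  {"dx":-0.2,"dy":-0.1,"dz":7.1,"rx":0,"ry":0,"rz":0,"gripper":0},
  {"dx":-0.2,"dy":-0.1,"dz":7.1,"rx":0,"ry":0,"rz":0,"gripper":0},
  {"dx":-0.2,"dy":-0.1,"dz":7.1,"rx":0,"ry":0,"rz":0,"gripper":0},
  {"dx":-0.2,"dy":-0.1,"dz":7.1,"rx":0,"ry":0,"rz":0,"gripper":0},
  {"dx":-0.2,"dy":-0.1,"dz":7.1,"rx":0,"ry":0,"rz":0,"gripper":0},
])

```text
time: 17.5
tcp_pos: [0.4109, 0.3239, 0.0325]
tcp_rot: [[1.0, 0.001, 0.001], [0.001, -1.0, 0.001], [0.001, -0.001, -1.0]]
ft_force: [-0.5, -1.1, 5.5]
opening: 0.454
finger_force: 30.0
```

move_arm([
  {"dx":0,"dy":0,"dz":0,"rx":0,"ry":0,"rz":0,"gripper":0},
  {"dx":0,"dy":0,"dz":-1,"rx":0,"ry":0,"rz":0,"gripper":0},
  {"dx":0,"dy":0,"dz":-2.5,"rx":0,"ry":0,"rz":0,"gripper":0},
  {"dx":0,"dy":0,"dz":-5,"rx":0,"ry":0,"rz":0,"gripper":0},
  {"dx":0,"dy":0,"dz":-8,"rx":0,"ry":0,"rz":0,"gripper":0},
  {"dx":0,"dy":0,"dz":-11,"rx":0,"ry":0,"rz":0,"gripper":0},
  {"dx":0,"dy":0,"dz":-14,"rx":0,"ry":0,"rz":0,"gripper":0},
  {"dx":0,"dy":0,"dz":-16,"rx":0,"ry":0,"rz":0,"gripper":0},
  {"dx":0,"dy":0,"dz":-16.5,"rx":0,"ry":0,"rz":0,"gripper":0},
  {"dx":0,"dy":0,"dz":-16.5,"rx":0,"ry":0,"rz":0,"gripper":0},
])

```text
time: 18.5
tcp_pos: [0.4104, 0.3237, 0.197]
tcp_rot: [[1.0, 0.001, 0.001], [0.001, -1.0, 0.0], [0.001, -0.0, -1.0]]
ft_force: [-0.2, 0.8, 0.3]
opening: 0.462
finger_force: 30.0
```

```bash
python3 go.py 0.478 -0.336 0.19 1.7 0.48 -0.412 0.19 1.7; python3 wr.py w8
```

```text
d [ 6.73 65.98  0.68] r [-0.  -0.  -1.7]
d [ 6.92 73.58  0.68] r [-0.  -0.  -1.7]
t 18.5 p [0.4104 0.3237 0.197 ] yaw 0.03 F [-0.2  0.8  0.3] op 0.462 ff 30.0
```

View pics/w8.png

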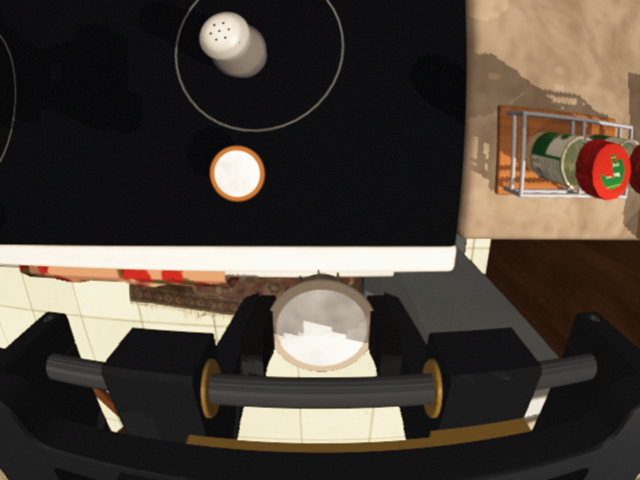

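```bash
python3 - <<'E'
from h import *
m=np.load('pics/w8.npy',allow_pickle=True).item()
W=lambda p,z:hit(m,p,z,rayw)
for z in (.19,.195,.2,.205): print(z,np.round([W(p,z) for p in [(274,318),(371,318),(322,274),(322,370)]],4).tolist())
E
python3 - <<'E'
import cv2
a=cv2.imread('pics/w8.png')[250:400,220:420]
cv2.imwrite('pics/w8c.png',cv2.resize(a,None,fx=4,fy=4,interpolation=cv2.INTER_CUBIC))
E
```

```text
0.19 [[0.4096, 0.3442], [0.4096, 0.3013], [0.4311, 0.323], [0.3804, 0.323]]
0.195 [[0.4126, 0.3435], [0.4126, 0.3021], [0.4333, 0.323], [0.3844, 0.323]]
0.2 [[0.4156, 0.3427], [0.4156, 0.3029], [0.4355, 0.323], [0.3885, 0.323]]
0.205 [[0.4186, 0.342], [0.4186, 0.3037], [0.4378, 0.3231], [0.3925, 0.323]]
```

View pics/w8c.png

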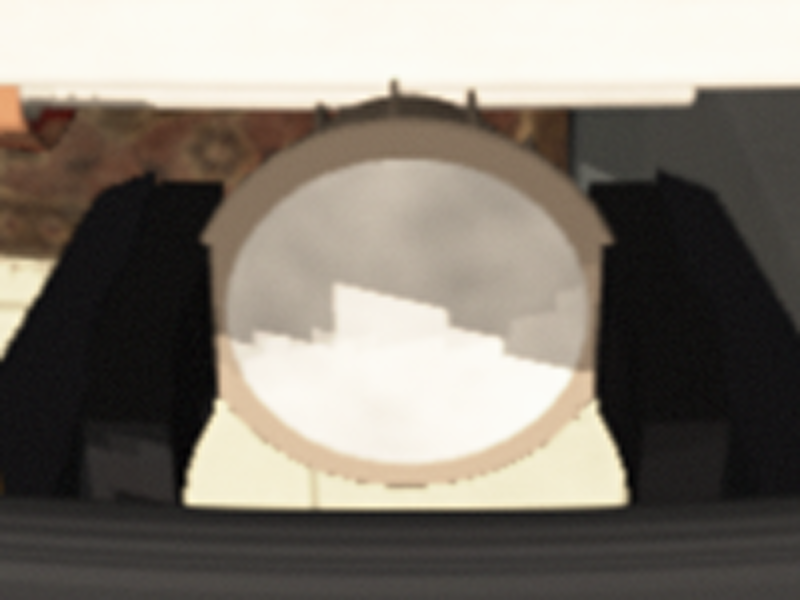

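Crop: the pod sits level and centred between the pads. Carrying it to the drawer's far well.

move_arm([
  {"dx":0.2,"dy":2,"dz":0,"rx":0,"ry":0,"rz":0,"gripper":0},
  {"dx":0.6,"dy":6,"dz":0,"rx":0,"ry":0,"rz":0,"gripper":0},
  {"dx":1,"dy":10.5,"dz":0,"rx":0,"ry":0,"rz":0,"gripper":0},
  {"dx":1.4,"dy":15,"dz":0,"rx":0,"ry":0,"rz":0,"gripper":0},
  {"dx":1.8,"dy":19.5,"dz":0,"rx":0,"ry":0,"rz":0,"gripper":0},
  {"dx":2.3,"dy":24,"dz":0,"rx":0,"ry":0,"rz":0,"gripper":0},
  {"dx":2.7,"dy":28.5,"dz":0,"rx":0,"ry":0,"rz":0,"gripper":0},
  {"dx":3.1,"dy":33,"dz":0,"rx":0,"ry":0,"rz":-0.5,"gripper":0},
  {"dx":3.5,"dy":37.5,"dz":0,"rx":0,"ry":0,"rz":-1,"gripper":0},
  {"dx":4,"dy":42,"dz":0,"rx":0,"ry":0,"rz":-1.7,"gripper":0},
])

```text
time: 19.55
tcp_pos: [0.4499, -0.0979, 0.1955]
tcp_rot: [[1.0, 0.03, -0.002], [0.03, -1.0, 0.001], [-0.002, -0.001, -1.0]]
ft_force: [0.1, -0.0, -0.4]
opening: 0.457
finger_force: 30.0
```

move_arm([
  {"dx":0.3,"dy":4.5,"dz":0,"rx":0,"ry":0,"rz":0,"gripper":0},
  {"dx":0.6,"dy":9,"dz":0,"rx":0,"ry":0,"rz":0,"gripper":0},
  {"dx":1,"dy":13.5,"dz":0,"rx":0,"ry":0,"rz":0,"gripper":0},
  {"dx":1.4,"dy":18,"dz":0,"rx":0,"ry":0,"rz":0,"gripper":0},
  {"dx":1.7,"dy":22.5,"dz":0,"rx":0,"ry":0,"rz":0,"gripper":0},
  {"dx":2,"dy":26.5,"dz":0,"rx":0,"ry":0,"rz":0,"gripper":0},
  {"dx":2,"dy":29.5,"dz":0,"rx":0,"ry":0,"rz":0,"gripper":0},
  {"dx":2,"dy":31.3,"dz":0,"rx":0,"ry":0,"rz":0,"gripper":0},
  {"dx":2,"dy":31.3,"dz":0,"rx":0,"ry":0,"rz":0,"gripper":0},
  {"dx":2,"dy":31.3,"dz":0,"rx":0,"ry":0,"rz":0,"gripper":0},
])

```text
time: 20.55
tcp_pos: [0.4799, -0.4077, 0.1954]
tcp_rot: [[1.0, 0.03, -0.001], [0.03, -1.0, 0.002], [-0.001, -0.002, -1.0]]
ft_force: [0.3, 0.4, -0.7]
opening: 0.457
finger_force: 30.0
```

```bash
python3 go.py 0.4785 -0.4115 0.1 1.7; python3 wr.py w9
```

```text
d [-0.14  0.4   9.54] r [-0.1  0.1  0. ]
t 20.55 p [ 0.4799 -0.4077  0.1954] yaw 1.73 F [ 0.3  0.4 -0.7] op 0.457 ff 30.0
```

View pics/w9.png

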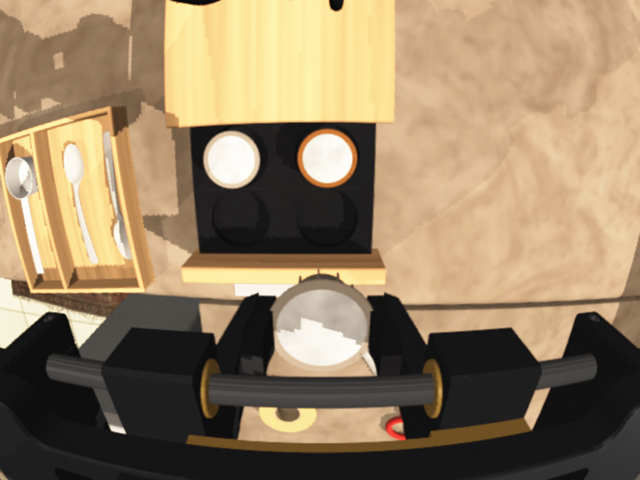

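The drawer is clearly visible: fixed pod rims at (231,160) and (327,157), wells at (240,218) and (327,218).

Run:
```python
from h import *
m=np.load('pics/w9.npy',allow_pickle=True).item()
W=lambda p,z:hit(m,p,z,rayw)
p,q=W((231.5,160),.0415),W((327.5,157.5),.0415);ey=(p-q)/np.linalg.norm(p-q);ex=np.array([ey[1],-ey[0]]);fw=(p+q)/2-.054*ex
print(p,q,np.linalg.norm(p-q),'fw',fw,np.degrees(np.arctan2(ex[1],ex[0])),'wells',fw+.038*ey,fw-.038*ey)
print('wells direct',W((240.5,218),.022),W((327,218),.022))
a,b=W((183,268),.040),W((385,268),.040);print('front top inner?',a,b)
```

```text
[ 0.52976852 -0.33551634] [ 0.53274238 -0.41105645] 0.07559862476737453 fw [ 0.47729725 -0.37541062] 2.2544488526386197 wells [ 0.47580243 -0.33744003] [ 0.47879207 -0.41338121]
wells direct [ 0.47671122 -0.33745059] [ 0.47865607 -0.41273446]
front top inner? [ 0.43472676 -0.28609498] [ 0.44109439 -0.46346159]
```

move_arm([
  {"dx":-0.2,"dy":0.5,"dz":1,"rx":0,"ry":0,"rz":0,"gripper":0},
  {"dx":-0.2,"dy":0.5,"dz":3,"rx":0,"ry":0,"rz":0,"gripper":0},
  {"dx":-0.2,"dy":0.5,"dz":6,"rx":0,"ry":0,"rz":0,"gripper":0},
  {"dx":-0.2,"dy":0.5,"dz":9,"rx":0,"ry":0,"rz":0,"gripper":0},
  {"dx":-0.2,"dy":0.5,"dz":12,"rx":0,"ry":0,"rz":0,"gripper":0},
  {"dx":-0.2,"dy":0.5,"dz":13.3,"rx":0,"ry":0,"rz":0,"gripper":0},
  {"dx":-0.2,"dy":0.5,"dz":13.5,"rx":0,"ry":0,"rz":0,"gripper":0},
  {"dx":-0.2,"dy":0.5,"dz":13.5,"rx":0,"ry":0,"rz":0,"gripper":0},
  {"dx":-0.2,"dy":0.5,"dz":13.5,"rx":0,"ry":0,"rz":0,"gripper":0},
  {"dx":-0.2,"dy":0.5,"dz":13.5,"rx":0,"ry":0,"rz":0,"gripper":0},
])

```text
time: 21.6
tcp_pos: [0.4786, -0.414, 0.0631]
tcp_rot: [[1.0, 0.03, 0.001], [0.03, -1.0, -0.002], [0.001, 0.002, -1.0]]
ft_force: [0.3, 0.0, -0.8]
opening: 0.453
finger_force: 30.0
```

```bash
python3 go.py 0.478 -0.4125 0.0405 1.7
```

```text
d [-0.06 -0.15  2.25] r [ 0.1 -0.1  0. ]
t 21.6 p [ 0.4786 -0.414   0.0631] yaw 1.74 F [ 0.3  0.  -0.8] op 0.453 ff 30.0
```

move_arm([
  {"dx":-0.1,"dy":-0.1,"dz":0.8,"rx":0,"ry":0,"rz":0,"gripper":0},
  {"dx":-0.1,"dy":-0.1,"dz":1.6,"rx":0,"ry":0,"rz":0,"gripper":0},
  {"dx":-0.1,"dy":-0.1,"dz":2.1,"rx":0,"ry":0,"rz":0,"gripper":0},
  {"dx":-0.1,"dy":-0.1,"dz":2.3,"rx":0,"ry":0,"rz":0,"gripper":0},
  {"dx":-0.1,"dy":-0.1,"dz":2.3,"rx":0,"ry":0,"rz":0,"gripper":0},
  {"dx":-0.1,"dy":-0.1,"dz":2.3,"rx":0,"ry":0,"rz":0,"gripper":0},
  {"dx":-0.1,"dy":-0.1,"dz":2.3,"rx":0,"ry":0,"rz":0,"gripper":0},
  {"dx":-0.1,"dy":-0.1,"dz":2.3,"rx":0,"ry":0,"rz":0,"gripper":0.63},
  {"dx":-0.1,"dy":-0.1,"dz":2.3,"rx":0,"ry":0,"rz":0,"gripper":0.63},
  {"dx":-0.1,"dy":-0.1,"dz":2.3,"rx":0,"ry":0,"rz":0,"gripper":0.63},
])

```text
time: 22.6
tcp_pos: [0.4771, -0.4126, 0.0383]
tcp_rot: [[1.0, 0.03, -0.0], [0.03, -1.0, 0.0], [-0.0, -0.0, -1.0]]
ft_force: [-0.5, -0.6, 0.8]
opening: 0.626
finger_force: 0.0
```

move_arm([
  {"dx":0,"dy":0,"dz":0,"rx":0,"ry":0,"rz":0,"gripper":0.65},
  {"dx":0,"dy":0,"dz":-1,"rx":0,"ry":0,"rz":0,"gripper":0.65},
  {"dx":0,"dy":0,"dz":-3,"rx":0,"ry":0,"rz":0,"gripper":0.65},
  {"dx":0,"dy":0,"dz":-6,"rx":0,"ry":0,"rz":0,"gripper":0.65},
  {"dx":0,"dy":0,"dz":-10,"rx":0,"ry":0,"rz":0,"gripper":0.7},
  {"dx":0,"dy":0,"dz":-14,"rx":0,"ry":0,"rz":0,"gripper":0.7},
  {"dx":0,"dy":-4,"dz":-15.5,"rx":0,"ry":0,"rz":0,"gripper":0.7},
  {"dx":0,"dy":-8,"dz":-15.5,"rx":0,"ry":0,"rz":0,"gripper":0.7},
  {"dx":0,"dy":-12,"dz":-15.5,"rx":0,"ry":0,"rz":0,"gripper":0.7},
  {"dx":0,"dy":-15,"dz":-15.5,"rx":0,"ry":0,"rz":0,"gripper":0.7},
])

```text
time: 23.6
tcp_pos: [0.4724, -0.2606, 0.1947]
tcp_rot: [[1.0, 0.031, 0.001], [0.031, -1.0, -0.0], [0.001, 0.0, -1.0]]
ft_force: [0.4, 0.4, 0.3]
opening: 0.701
finger_force: 0.0
```

```bash
python3 go.py 0.4515 0.3915 0.18 0; python3 wr.py w10
```

```text
d [ -0.08 -65.24   1.44] r [ 0.  -0.   1.8]
t 23.6 p [ 0.4724 -0.2606  0.1947] yaw 1.77 F [0.4 0.4 0.3] op 0.701 ff 0.0
```

View pics/w10.png

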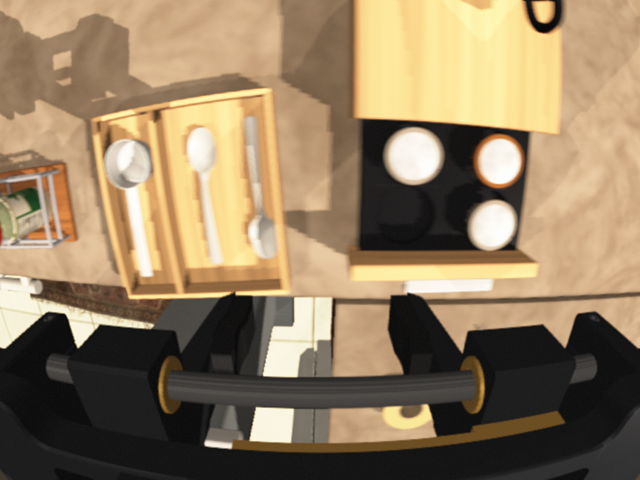

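The grey pod sits in the far well at (493,225). That was my 15th picture, one over the limit of 14, so I'm viewing no more. From here I work from numbers only.

move_arm([
  {"dx":0,"dy":-4.5,"dz":0,"rx":0,"ry":0,"rz":0,"gripper":0.75},
  {"dx":0,"dy":-9,"dz":0,"rx":0,"ry":0,"rz":0,"gripper":0.75},
  {"dx":0,"dy":-13.5,"dz":0,"rx":0,"ry":0,"rz":0.5,"gripper":0.75},
  {"dx":0,"dy":-18,"dz":0,"rx":0,"ry":0,"rz":0.5,"gripper":0.75},
  {"dx":0,"dy":-22.5,"dz":0,"rx":0,"ry":0,"rz":1,"gripper":0.75},
  {"dx":0,"dy":-27,"dz":0,"rx":0,"ry":0,"rz":1,"gripper":0.75},
  {"dx":0,"dy":-31.5,"dz":0,"rx":0,"ry":0,"rz":1.5,"gripper":0.75},
  {"dx":0,"dy":-36,"dz":0,"rx":0,"ry":0,"rz":1.8,"gripper":0.75},
  {"dx":0,"dy":-40.5,"dz":0,"rx":0,"ry":0,"rz":1.8,"gripper":0.75},
  {"dx":0,"dy":-45,"dz":0,"rx":0,"ry":0,"rz":1.8,"gripper":0.75},
])

```text
time: 24.65
tcp_pos: [0.4589, 0.1889, 0.1946]
tcp_rot: [[1.0, -0.001, 0.001], [-0.001, -1.0, 0.0], [0.001, -0.0, -1.0]]
ft_force: [1.2, -0.1, -0.2]
opening: 0.75
finger_force: 0.0
```

move_arm([
  {"dx":0,"dy":-4.5,"dz":0,"rx":0,"ry":0,"rz":0,"gripper":0.75},
  {"dx":0,"dy":-9,"dz":0,"rx":0,"ry":0,"rz":0,"gripper":0.75},
  {"dx":0,"dy":-13.5,"dz":0,"rx":0,"ry":0,"rz":0,"gripper":0.75},
  {"dx":0,"dy":-17.5,"dz":0,"rx":0,"ry":0,"rz":0,"gripper":0.75},
  {"dx":0,"dy":-20,"dz":0,"rx":0,"ry":0,"rz":0,"gripper":0.75},
  {"dx":0,"dy":-20,"dz":0,"rx":0,"ry":0,"rz":0,"gripper":0.75},
  {"dx":0,"dy":-20,"dz":0,"rx":0,"ry":0,"rz":0,"gripper":0.75},
  {"dx":0,"dy":-20,"dz":0,"rx":0,"ry":0,"rz":0,"gripper":0.75},
  {"dx":0,"dy":-20,"dz":0,"rx":0,"ry":0,"rz":0,"gripper":0.75},
  {"dx":0,"dy":-20,"dz":0,"rx":0,"ry":0,"rz":0,"gripper":0.75},
])

```text
time: 25.65
tcp_pos: [0.4596, 0.3864, 0.194]
tcp_rot: [[1.0, -0.002, 0.0], [-0.002, -1.0, 0.0], [0.0, -0.0, -1.0]]
ft_force: [0.6, 0.5, -0.4]
opening: 0.753
finger_force: 0.0
```

```bash
python3 go.py 0.4512 0.3915 0.10 0 0.4512 0.3915 0.0325 0; python3 wr.py w11
python3 - <<'E'
from h import *
m=np.load('pics/w10.npy',allow_pickle=True).item();print('grey in well',hit(m,(493,225),.042,rayw))
m=np.load('pics/w11.npy',allow_pickle=True).item();h=cv2.cvtColor(cv2.imread('pics/w11.png'),cv2.COLOR_BGR2HSV)
# white pod lid blobs enclosed in the hob area
k=cv2.inRange(h,(0,0,170),(180,70,255));n,_,st,ce=cv2.connectedComponentsWithStats(k)
for i in range(1,n):
    if 300<st[i,4]<6000: print(st[i].tolist(),np.round(ce[i],1),hit(m,ce[i],.034,rayw))
E
```

```text
d [-0.85 -0.51  9.4 ] r [-0.  -0.  -0.1]
d [-0.85 -0.51 16.15] r [-0.  -0.  -0.1]
t 25.65 p [0.4596 0.3864 0.194 ] yaw -0.13 F [ 0.6  0.5 -0.4] op 0.753 ff 0.0
grey in well [ 0.47680309 -0.40988771]
[295, 80, 49, 48, 1769] [319.6 103.2] [0.55505919 0.38692935]
[290, 210, 47, 44, 1603] [313.1 231.4] [0.45075112 0.3926579 ]
[566, 216, 55, 34, 436] [588.1 240.7] [0.44170499 0.11425238]
[422, 290, 82, 25, 1524] [466.3 302. ] [0.38077153 0.24865069]
[247, 294, 149, 24, 3353] [321.2 305.9] [0.3805487  0.38617219]
```

move_arm([
  {"dx":-0.8,"dy":-0.5,"dz":1,"rx":0,"ry":0,"rz":0,"gripper":0.75},
  {"dx":-0.8,"dy":-0.5,"dz":3,"rx":0,"ry":0,"rz":0,"gripper":0.75},
  {"dx":-0.8,"dy":-0.5,"dz":6,"rx":0,"ry":0,"rz":0,"gripper":0.75},
  {"dx":-0.8,"dy":-0.5,"dz":9,"rx":0,"ry":0,"rz":0,"gripper":0.75},
  {"dx":-0.8,"dy":-0.5,"dz":11,"rx":0,"ry":0,"rz":0,"gripper":0.75},
  {"dx":-0.8,"dy":-0.5,"dz":12,"rx":0,"ry":0,"rz":0,"gripper":0.75},
  {"dx":-0.8,"dy":-0.5,"dz":12,"rx":0,"ry":0,"rz":0,"gripper":0.75},
  {"dx":-0.8,"dy":-0.5,"dz":12,"rx":0,"ry":0,"rz":0,"gripper":0.75},
  {"dx":-0.8,"dy":-0.5,"dz":12,"rx":0,"ry":0,"rz":0,"gripper":0.75},
  {"dx":-0.8,"dy":-0.5,"dz":12,"rx":0,"ry":0,"rz":0,"gripper":0.75},
])

```text
time: 26.7
tcp_pos: [0.4517, 0.3924, 0.0747]
tcp_rot: [[1.0, -0.001, 0.001], [-0.001, -1.0, 0.001], [0.001, -0.001, -1.0]]
ft_force: [0.3, 0.1, -0.1]
opening: 0.753
finger_force: 0.0
```

```bash
python3 go.py 0.4508 0.392 0.0325 0
```

```text
d [-0.09  0.04  4.22] r [-0.1 -0.1 -0.1]
t 26.7 p [0.4517 0.3924 0.0747] yaw -0.07 F [ 0.3  0.1 -0.1] op 0.753 ff 0.0
```

move_arm([
  {"dx":-0.1,"dy":0,"dz":1,"rx":0,"ry":0,"rz":0,"gripper":0.75},
  {"dx":-0.1,"dy":0,"dz":2.5,"rx":0,"ry":0,"rz":0,"gripper":0.75},
  {"dx":-0.1,"dy":0,"dz":3.8,"rx":0,"ry":0,"rz":0,"gripper":0.75},
  {"dx":-0.1,"dy":0,"dz":4.2,"rx":0,"ry":0,"rz":0,"gripper":0.75},
  {"dx":-0.1,"dy":0,"dz":4.2,"rx":0,"ry":0,"rz":0,"gripper":0.75},
  {"dx":-0.1,"dy":0,"dz":4.2,"rx":0,"ry":0,"rz":0,"gripper":0},
  {"dx":-0.1,"dy":0,"dz":4.2,"rx":0,"ry":0,"rz":0,"gripper":0},
  {"dx":-0.1,"dy":0,"dz":4.2,"rx":0,"ry":0,"rz":0,"gripper":0},
  {"dx":-0.1,"dy":0,"dz":4.2,"rx":0,"ry":0,"rz":0,"gripper":0},
  {"dx":-0.1,"dy":0,"dz":4.2,"rx":0,"ry":0,"rz":0,"gripper":0},
])

```text
time: 27.7
tcp_pos: [0.4506, 0.3923, 0.0322]
tcp_rot: [[1.0, -0.001, 0.001], [-0.001, -1.0, 0.0], [0.001, -0.0, -1.0]]
ft_force: [0.2, -0.0, 3.2]
opening: 0.467
finger_force: 30.0
```

move_arm([
  {"dx":0,"dy":0,"dz":0,"rx":0,"ry":0,"rz":0,"gripper":0},
  {"dx":0,"dy":0,"dz":-1,"rx":0,"ry":0,"rz":0,"gripper":0},
  {"dx":0,"dy":0,"dz":-2.5,"rx":0,"ry":0,"rz":0,"gripper":0},
  {"dx":0,"dy":0,"dz":-5,"rx":0,"ry":0,"rz":0,"gripper":0},
  {"dx":0,"dy":0,"dz":-8,"rx":0,"ry":0,"rz":0,"gripper":0},
  {"dx":0,"dy":0,"dz":-11,"rx":0,"ry":0,"rz":0,"gripper":0},
  {"dx":0,"dy":0,"dz":-14,"rx":0,"ry":0,"rz":0,"gripper":0},
  {"dx":0,"dy":0,"dz":-16,"rx":0,"ry":0,"rz":0,"gripper":0},
  {"dx":0,"dy":0,"dz":-16.5,"rx":0,"ry":0,"rz":0,"gripper":0},
  {"dx":0,"dy":0,"dz":-16.5,"rx":0,"ry":0,"rz":0,"gripper":0},
])

```text
time: 28.7
tcp_pos: [0.4503, 0.3922, 0.1975]
tcp_rot: [[1.0, -0.001, 0.001], [-0.001, -1.0, 0.001], [0.001, -0.001, -1.0]]
ft_force: [0.9, -0.1, -1.0]
opening: 0.469
finger_force: 30.0
```

```bash
python3 go.py 0.4755 -0.337 0.19 1.8
```

```text
d [ 2.6  72.92  0.71] r [-0.  -0.1 -1.9]
t 28.7 p [0.4503 0.3922 0.1975] yaw -0.07 F [ 0.9 -0.1 -1. ] op 0.469 ff 30.0
```

move_arm([
  {"dx":0,"dy":2,"dz":0,"rx":0,"ry":0,"rz":0,"gripper":0},
  {"dx":0.2,"dy":6,"dz":0,"rx":0,"ry":0,"rz":0,"gripper":0},
  {"dx":0.4,"dy":10.5,"dz":0,"rx":0,"ry":0,"rz":0,"gripper":0},
  {"dx":0.5,"dy":15,"dz":0,"rx":0,"ry":0,"rz":0,"gripper":0},
  {"dx":0.7,"dy":19.5,"dz":0,"rx":0,"ry":0,"rz":0,"gripper":0},
  {"dx":0.8,"dy":24,"dz":0,"rx":0,"ry":0,"rz":0,"gripper":0},
  {"dx":1,"dy":28.5,"dz":0,"rx":0,"ry":0,"rz":-0.5,"gripper":0},
  {"dx":1.2,"dy":33,"dz":0,"rx":0,"ry":0,"rz":-1,"gripper":0},
  {"dx":1.3,"dy":37.5,"dz":0,"rx":0,"ry":0,"rz":-1.5,"gripper":0},
  {"dx":1.5,"dy":42,"dz":0,"rx":0,"ry":0,"rz":-2,"gripper":0},
])

```text
time: 29.7
tcp_pos: [0.464, -0.0295, 0.1958]
tcp_rot: [[0.999, 0.034, -0.002], [0.034, -0.999, 0.001], [-0.002, -0.001, -1.0]]
ft_force: [1.1, 0.3, 0.2]
opening: 0.466
finger_force: 30.0
```

move_arm([
  {"dx":0.1,"dy":4.5,"dz":0,"rx":0,"ry":0,"rz":0,"gripper":0},
  {"dx":0.3,"dy":9,"dz":0,"rx":0,"ry":0,"rz":0,"gripper":0},
  {"dx":0.6,"dy":13.5,"dz":0,"rx":0,"ry":0,"rz":0,"gripper":0},
  {"dx":0.9,"dy":18,"dz":0,"rx":0,"ry":0,"rz":0,"gripper":0},
  {"dx":1.2,"dy":22.5,"dz":0,"rx":0,"ry":0,"rz":0,"gripper":0},
  {"dx":1.5,"dy":26.5,"dz":0,"rx":0,"ry":0,"rz":0,"gripper":0},
  {"dx":1.9,"dy":29.5,"dz":0,"rx":0,"ry":0,"rz":0,"gripper":0},
  {"dx":2.2,"dy":31,"dz":0,"rx":0,"ry":0,"rz":0,"gripper":0},
  {"dx":2.2,"dy":31,"dz":0,"rx":0,"ry":0,"rz":0,"gripper":0},
  {"dx":2.2,"dy":31,"dz":0,"rx":0,"ry":0,"rz":0,"gripper":0},
])

```text
time: 30.7
tcp_pos: [0.4969, -0.3361, 0.1957]
tcp_rot: [[0.999, 0.034, -0.001], [0.034, -0.999, 0.002], [-0.001, -0.002, -1.0]]
ft_force: [0.4, -0.2, -0.4]
opening: 0.468
finger_force: 30.0
```

```bash
python3 go.py 0.4755 -0.337 0.06 1.8
```

```text
d [-2.13  0.04 13.57] r [-0.1  0.1  0.1]
t 30.7 p [ 0.4969 -0.3361  0.1957] yaw 1.93 F [ 0.4 -0.2 -0.4] op 0.468 ff 30.0
```

move_arm([
  {"dx":-1,"dy":0.1,"dz":0,"rx":0,"ry":0,"rz":0,"gripper":0},
  {"dx":-2.1,"dy":0.1,"dz":1,"rx":0,"ry":0,"rz":0,"gripper":0},
  {"dx":-2.1,"dy":0.1,"dz":4,"rx":0,"ry":0,"rz":0,"gripper":0},
  {"dx":-2.1,"dy":0.1,"dz":7,"rx":0,"ry":0,"rz":0,"gripper":0},
  {"dx":-2.1,"dy":0.1,"dz":10,"rx":0,"ry":0,"rz":0,"gripper":0},
  {"dx":-2.1,"dy":0.1,"dz":12.5,"rx":0,"ry":0,"rz":0,"gripper":0},
  {"dx":-2.1,"dy":0.1,"dz":13.3,"rx":0,"ry":0,"rz":0,"gripper":0},
  {"dx":-2.1,"dy":0.1,"dz":13.3,"rx":0,"ry":0,"rz":0,"gripper":0},
  {"dx":-2.1,"dy":0.1,"dz":13.3,"rx":0,"ry":0,"rz":0,"gripper":0},
  {"dx":-2.1,"dy":0.1,"dz":13.3,"rx":0,"ry":0,"rz":0,"gripper":0},
])

```text
time: 31.7
tcp_pos: [0.4768, -0.339, 0.0653]
tcp_rot: [[0.999, 0.034, 0.002], [0.034, -0.999, -0.002], [0.002, 0.002, -1.0]]
ft_force: [0.9, -0.6, 0.9]
opening: 0.467
finger_force: 30.0
```

```bash
python3 go.py 0.4755 -0.3365 0.0395 1.8
```

```text
d [-0.12 -0.26  2.58] r [ 0.1 -0.1  0.1]
t 31.7 p [ 0.4768 -0.339   0.0653] yaw 1.95 F [ 0.9 -0.6  0.9] op 0.467 ff 30.0
```

move_arm([
  {"dx":-0.1,"dy":-0.2,"dz":0.8,"rx":0,"ry":0,"rz":0,"gripper":0},
  {"dx":-0.1,"dy":-0.2,"dz":1.6,"rx":0,"ry":0,"rz":0,"gripper":0},
  {"dx":-0.1,"dy":-0.2,"dz":2.2,"rx":0,"ry":0,"rz":0,"gripper":0},
  {"dx":-0.1,"dy":-0.2,"dz":2.5,"rx":0,"ry":0,"rz":0,"gripper":0},
  {"dx":-0.1,"dy":-0.2,"dz":2.5,"rx":0,"ry":0,"rz":0,"gripper":0},
  {"dx":-0.1,"dy":-0.2,"dz":2.5,"rx":0,"ry":0,"rz":0,"gripper":0},
  {"dx":-0.1,"dy":-0.2,"dz":2.5,"rx":0,"ry":0,"rz":0,"gripper":0},
  {"dx":-0.1,"dy":-0.2,"dz":2.5,"rx":0,"ry":0,"rz":0,"gripper":0.62},
  {"dx":-0.1,"dy":-0.2,"dz":2.5,"rx":0,"ry":0,"rz":0,"gripper":0.62},
  {"dx":-0.1,"dy":-0.2,"dz":2.5,"rx":0,"ry":0,"rz":0,"gripper":0.62},
])

```text
time: 32.7
tcp_pos: [0.4752, -0.3367, 0.0385]
tcp_rot: [[0.999, 0.034, -0.0], [0.034, -0.999, 0.0], [-0.0, -0.0, -1.0]]
ft_force: [0.7, 0.6, 0.2]
opening: 0.617
finger_force: 0.0
```

move_arm([
  {"dx":0,"dy":0,"dz":0,"rx":0,"ry":0,"rz":0,"gripper":0.62},
  {"dx":0,"dy":0,"dz":-0.5,"rx":0,"ry":0,"rz":0,"gripper":0.62},
  {"dx":0,"dy":0,"dz":-2,"rx":0,"ry":0,"rz":0,"gripper":0.62},
  {"dx":0,"dy":0,"dz":-4,"rx":0,"ry":0,"rz":0,"gripper":0.62},
  {"dx":-1,"dy":0,"dz":-7,"rx":0,"ry":0,"rz":0,"gripper":0.3},
  {"dx":-4,"dy":0,"dz":-9,"rx":0,"ry":0,"rz":0,"gripper":0},
  {"dx":-7,"dy":1,"dz":-10,"rx":0,"ry":0,"rz":0,"gripper":0},
  {"dx":-9,"dy":3,"dz":-10,"rx":0,"ry":0,"rz":0,"gripper":0},
  {"dx":-9,"dy":4,"dz":-10,"rx":0,"ry":0,"rz":0,"gripper":0},
  {"dx":-9,"dy":4,"dz":-10,"rx":0,"ry":0,"rz":0,"gripper":0},
])

```text
time: 33.7
tcp_pos: [0.3869, -0.3808, 0.1395]
tcp_rot: [[0.999, 0.032, 0.001], [0.032, -0.999, -0.001], [0.001, 0.001, -1.0]]
ft_force: [-0.2, 0.8, 0.3]
opening: 0.098
finger_force: 0.0
```

```bash
python3 go.py 0.395 -0.376 0.03 2.1; python3 wr.py w12
cat > lids.py <<'E'
import sys
from h import *
n=sys.argv[1];m=np.load(f'pics/{n}.npy',allow_pickle=True).item();h=cv2.cvtColor(cv2.imread(f'pics/{n}.png'),cv2.COLOR_BGR2HSV)
k=cv2.inRange(h,(0,0,150),(180,60,255));q,_,st,ce=cv2.connectedComponentsWithStats(k)
for i in range(1,q):
    if 300<st[i,4]<9000:
        x,y,w,hh,_=st[i];c=(x+w/2-.5,y+hh/2-.5);print(st[i].tolist(),np.round(hit(m,c,.042,rayw),4))
E
python3 lids.py w12
```

```text
d [ 0.82 -0.47 10.95] r [ 0.1 -0.1 -0.3]
t 33.7 p [ 0.3869 -0.3808  0.1395] yaw 1.84 F [-0.2  0.8  0.3] op 0.098 ff 0.0
[222, 0, 65, 57, 2896] [ 0.528  -0.3356]
[346, 0, 61, 52, 2605] [ 0.5315 -0.4103]
[94, 22, 14, 113, 683] [ 0.5042 -0.2264]
[45, 41, 29, 149, 1425] [ 0.4821 -0.1871]
[224, 80, 60, 60, 2851] [ 0.4755 -0.3367]
[342, 80, 66, 62, 3134] [ 0.4769 -0.4112]
[96, 136, 19, 41, 525] [ 0.449  -0.2286]
[249, 184, 131, 20, 2493] [ 0.4228 -0.3756]
[0, 264, 84, 84, 2386] [ 0.3221 -0.1323]
[394, 277, 45, 56, 602] [ 0.3446 -0.4514]
[104, 407, 39, 27, 574] [ 0.1953 -0.1886]
```

move_arm([
  {"dx":0,"dy":-0.5,"dz":1,"rx":0,"ry":0,"rz":0,"gripper":0},
  {"dx":0,"dy":-0.5,"dz":3,"rx":0,"ry":0,"rz":0,"gripper":0},
  {"dx":0,"dy":-0.5,"dz":6,"rx":0,"ry":0,"rz":0,"gripper":0},
  {"dx":0,"dy":-0.5,"dz":9,"rx":0,"ry":0,"rz":0,"gripper":0},
  {"dx":0,"dy":-0.5,"dz":11,"rx":0,"ry":0,"rz":0,"gripper":0},
  {"dx":0,"dy":-0.5,"dz":11.2,"rx":0,"ry":0,"rz":0,"gripper":0},
  {"dx":0,"dy":-0.5,"dz":11.2,"rx":0,"ry":0,"rz":0,"gripper":0},
  {"dx":0.5,"dy":-0.5,"dz":11.2,"rx":0,"ry":0,"rz":0,"gripper":0},
  {"dx":1,"dy":-0.5,"dz":11.2,"rx":0,"ry":0,"rz":0,"gripper":0},
  {"dx":1.5,"dy":-0.5,"dz":11.2,"rx":0,"ry":0,"rz":0,"gripper":0},
])

```text
time: 34.75
tcp_pos: [0.4023, -0.3744, 0.0275]
tcp_rot: [[0.999, 0.034, 0.001], [0.034, -0.999, -0.001], [0.001, 0.001, -1.0]]
ft_force: [-0.5, -0.2, -0.5]
opening: 0.003
finger_force: 0.0
```

move_arm([
  {"dx":0.6,"dy":0,"dz":0,"rx":0,"ry":0,"rz":0,"gripper":0},
  {"dx":1.2,"dy":0,"dz":0,"rx":0,"ry":0,"rz":0,"gripper":0},
  {"dx":1.9,"dy":0,"dz":0,"rx":0,"ry":0,"rz":0,"gripper":0},
  {"dx":2.7,"dy":0,"dz":0,"rx":0,"ry":0,"rz":0,"gripper":0},
  {"dx":3.5,"dy":0,"dz":0,"rx":0,"ry":0,"rz":0,"gripper":0},
  {"dx":4.3,"dy":0,"dz":0,"rx":0,"ry":0,"rz":0,"gripper":0},
  {"dx":5.1,"dy":0,"dz":0,"rx":0,"ry":0,"rz":0,"gripper":0},
  {"dx":5.9,"dy":0,"dz":0,"rx":0,"ry":0,"rz":0,"gripper":0},
  {"dx":6.5,"dy":0,"dz":0,"rx":0,"ry":0,"rz":0,"gripper":0},
  {"dx":7,"dy":0,"dz":0,"rx":0,"ry":0,"rz":0,"gripper":0},
])

```text
time: 35.75
tcp_pos: [0.472, -0.3717, 0.0266]
tcp_rot: [[0.999, 0.034, -0.0], [0.034, -0.999, 0.0], [-0.0, -0.0, -1.0]]
ft_force: [-2.2, -1.3, 0.3]
opening: 0.01
finger_force: 0.9
```

```bash
python3 go.py 0.52 -0.37 0.03 2.1
```

```text
d [ 4.81 -0.01 -0.34] r [-0.   0.  -0.2]
t 35.75 p [ 0.472  -0.3717  0.0266] yaw 1.94 F [-2.2 -1.3  0.3] op 0.01 ff 0.9
```

Pushing normally, with about 2 N on the tool.

move_arm([
  {"dx":0.5,"dy":0,"dz":0,"rx":0,"ry":0,"rz":0,"gripper":0},
  {"dx":1,"dy":0,"dz":0,"rx":0,"ry":0,"rz":0,"gripper":0},
  {"dx":1.5,"dy":0,"dz":0,"rx":0,"ry":0,"rz":0,"gripper":0},
  {"dx":2,"dy":0,"dz":0,"rx":0,"ry":0,"rz":0,"gripper":0},
  {"dx":2.5,"dy":0,"dz":0,"rx":0,"ry":0,"rz":0,"gripper":0},
  {"dx":3,"dy":0,"dz":0,"rx":0,"ry":0,"rz":0,"gripper":0},
  {"dx":3.4,"dy":0,"dz":0,"rx":0,"ry":0,"rz":0,"gripper":0},
  {"dx":3.8,"dy":0,"dz":0,"rx":0,"ry":0,"rz":0,"gripper":0},
  {"dx":4.1,"dy":0,"dz":0,"rx":0,"ry":0,"rz":0,"gripper":0},
  {"dx":4.3,"dy":0,"dz":0,"rx":0,"ry":0,"rz":0,"gripper":0},
])

```text
time: 36.75
tcp_pos: [0.5147, -0.3703, 0.0267]
tcp_rot: [[0.999, 0.034, 0.0], [0.034, -0.999, 0.0], [0.0, -0.0, -1.0]]
ft_force: [-1.6, -1.7, -1.4]
opening: 0.005
finger_force: 0.8
```

```bash
python3 go.py 0.52 -0.37 0.03 2.1
```

```text
d [ 0.53 -0.02 -0.33] r [-0.  -0.  -0.2]
t 36.75 p [ 0.5147 -0.3703  0.0267] yaw 1.94 F [-1.6 -1.7 -1.4] op 0.005 ff 0.8
```

Last bit slowly, watching for the stop.

move_arm([
  {"dx":0.1,"dy":0,"dz":0,"rx":0,"ry":0,"rz":0,"gripper":0},
  {"dx":0.2,"dy":0,"dz":0,"rx":0,"ry":0,"rz":0,"gripper":0},
  {"dx":0.3,"dy":0,"dz":0,"rx":0,"ry":0,"rz":0,"gripper":0},
  {"dx":0.4,"dy":0,"dz":0,"rx":0,"ry":0,"rz":0,"gripper":0},
  {"dx":0.5,"dy":0,"dz":0,"rx":0,"ry":0,"rz":0,"gripper":0},
  {"dx":0.6,"dy":0,"dz":0,"rx":0,"ry":0,"rz":0,"gripper":0},
  {"dx":0.6,"dy":0,"dz":0,"rx":0,"ry":0,"rz":0,"gripper":0},
  {"dx":0.7,"dy":0,"dz":0,"rx":0,"ry":0,"rz":0,"gripper":0},
  {"dx":0.7,"dy":0,"dz":0,"rx":0,"ry":0,"rz":0,"gripper":0},
  {"dx":0.7,"dy":0,"dz":0,"rx":0,"ry":0,"rz":0,"gripper":0},
])

```text
time: 37.75
tcp_pos: [0.5215, -0.3701, 0.0268]
tcp_rot: [[0.999, 0.034, 0.0], [0.034, -0.999, -0.0], [0.0, 0.0, -1.0]]
ft_force: [-0.2, -0.1, 0.1]
opening: 0.004
finger_force: 0.2
```

move_arm([
  {"dx":0.1,"dy":0,"dz":0,"rx":0,"ry":0,"rz":0,"gripper":0},
  {"dx":0.1,"dy":0,"dz":0,"rx":0,"ry":0,"rz":0,"gripper":0},
  {"dx":0.2,"dy":0,"dz":0,"rx":0,"ry":0,"rz":0,"gripper":0},
  {"dx":0.2,"dy":0,"dz":0,"rx":0,"ry":0,"rz":0,"gripper":0},
  {"dx":0.2,"dy":0,"dz":0,"rx":0,"ry":0,"rz":0,"gripper":0},
  {"dx":0.3,"dy":0,"dz":0,"rx":0,"ry":0,"rz":0,"gripper":0},
  {"dx":0.3,"dy":0,"dz":0,"rx":0,"ry":0,"rz":0,"gripper":0},
  {"dx":0.3,"dy":0,"dz":0,"rx":0,"ry":0,"rz":0,"gripper":0},
  {"dx":0.3,"dy":0,"dz":0,"rx":0,"ry":0,"rz":0,"gripper":0},
  {"dx":0.3,"dy":0,"dz":0,"rx":0,"ry":0,"rz":0,"gripper":0},
])

```text
time: 38.75
tcp_pos: [0.5242, -0.37, 0.0267]
tcp_rot: [[0.999, 0.034, -0.001], [0.034, -0.999, 0.0], [-0.001, -0.0, -1.0]]
ft_force: [-5.7, 1.1, 2.2]
opening: 0.006
finger_force: 2.6
```

move_arm([
  {"dx":0.1,"dy":0,"dz":0,"rx":0,"ry":0,"rz":0,"gripper":0},
  {"dx":0.1,"dy":0,"dz":0,"rx":0,"ry":0,"rz":0,"gripper":0},
  {"dx":0.1,"dy":0,"dz":0,"rx":0,"ry":0,"rz":0,"gripper":0},
  {"dx":0.2,"dy":0,"dz":0,"rx":0,"ry":0,"rz":0,"gripper":0},
  {"dx":0.2,"dy":0,"dz":0,"rx":0,"ry":0,"rz":0,"gripper":0},
  {"dx":0.2,"dy":0,"dz":0,"rx":0,"ry":0,"rz":0,"gripper":0},
  {"dx":0.2,"dy":0,"dz":0,"rx":0,"ry":0,"rz":0,"gripper":0},
  {"dx":0.2,"dy":0,"dz":0,"rx":0,"ry":0,"rz":0,"gripper":0},
  {"dx":0.2,"dy":0,"dz":0,"rx":0,"ry":0,"rz":0,"gripper":0},
  {"dx":0.2,"dy":0,"dz":0,"rx":0,"ry":0,"rz":0,"gripper":0},
])

```text
time: 39.75
tcp_pos: [0.5242, -0.37, 0.0267]
tcp_rot: [[0.999, 0.033, -0.005], [0.033, -0.999, 0.002], [-0.005, -0.002, -1.0]]
ft_force: [-18.3, 2.4, 8.1]
opening: 0.007
finger_force: 9.2
```

move_arm([
  {"dx":-0.5,"dy":0,"dz":0,"rx":0,"ry":0,"rz":0,"gripper":0},
  {"dx":-2,"dy":0,"dz":0,"rx":0,"ry":0,"rz":0,"gripper":0},
  {"dx":-5,"dy":0,"dz":0,"rx":0,"ry":0,"rz":0,"gripper":0},
  {"dx":-8,"dy":0,"dz":-1,"rx":0,"ry":0,"rz":0,"gripper":0},
  {"dx":-10,"dy":0,"dz":-4,"rx":0,"ry":0,"rz":0,"gripper":0},
  {"dx":-11,"dy":0,"dz":-8,"rx":0,"ry":0,"rz":0,"gripper":0},
  {"dx":-11,"dy":0,"dz":-12,"rx":0,"ry":0,"rz":0,"gripper":0},
  {"dx":-11,"dy":0,"dz":-14,"rx":0,"ry":0,"rz":0,"gripper":0},
  {"dx":-11,"dy":0,"dz":-14,"rx":0,"ry":0,"rz":0,"gripper":0},
  {"dx":-11,"dy":0,"dz":-14,"rx":0,"ry":0,"rz":0,"gripper":0},
])

```text
time: 40.75
tcp_pos: [0.4166, -0.3735, 0.166]
tcp_rot: [[0.999, 0.034, 0.0], [0.034, -0.999, 0.0], [0.0, -0.0, -1.0]]
ft_force: [-0.4, -0.5, -1.0]
opening: 0.005
finger_force: 0.0
```

```bash
python3 go.py 0.52 -0.37 0.03 2.1; python3 wr.py w13
python3 - <<'E'
from h import *
m=np.load('pics/w13.npy',allow_pickle=True).item();im=cv2.imread('pics/w13.png')
def pw(X):
    K,R,t=[np.array(m[k]) for k in 'KRt'];p=R@np.array(X)+t;a=np.arctan2(np.hypot(*p[:2]),p[2]);d=p[:2]/np.hypot(*p[:2]);return K[:2,2]+K[0,0]*a*d
# colour profile along x at y=-0.345 (through lip) and y=-0.30, drawn on plane z=.04
for y in(-.36,-.305):
    for x in np.arange(.51,.60,.004):
        u=pw((x,y,.04));print(y,round(x,3),im[int(round(u[1])),int(round(u[0]))].tolist(),end=' ')
    print()
t=eyes.read_camera('top');cv2.imwrite('pics/top2.png',t[:,:,::-1])
mt=eyes.camera_model('top');h=cv2.cvtColor(t,cv2.COLOR_RGB2HSV)
k=cv2.inRange(h,(0,150,120),(8,255,255))|cv2.inRange(h,(172,150,120),(180,255,255))
n,_,st,ce=cv2.connectedComponentsWithStats(k)
for i in range(1,n):
    if st[i,4]>60 and ce[i][1]<300: print('red',st[i].tolist(),np.round(hit(mt,ce[i],.108),4))
# dark deck pixels left visible between front and box, and the shaker top
d=t[200:290,440:515].max(2)<60;print('dark px in drawer zone',int(d.sum()),'before',int((cv2.imread('pics/top0.png')[200:290,440:515].max(2)<60).sum()))
a=cv2.imread('pics/top0.png')[210:245,135:172].astype(int);b=t[210:245,135:172,::-1].astype(int);print('shaker diff',np.abs(a-b).mean())
E
```

```text
d [1.035e+01 1.000e-02 1.360e+01] r [-0.  -0.  -0.2]
t 40.75 p [ 0.4166 -0.3735  0.166 ] yaw 1.94 F [-0.4 -0.5 -1. ] op 0.005 ff 0.0
-0.36 0.51 [129, 167, 205] -0.36 0.514 [143, 183, 217] -0.36 0.518 [147, 188, 222] -0.36 0.522 [146, 186, 221] -0.36 0.526 [140, 180, 213] -0.36 0.53 [152, 193, 226] -0.36 0.534 [120, 143, 166] -0.36 0.538 [231, 239, 245] -0.36 0.542 [230, 238, 245] -0.36 0.546 [232, 240, 246] -0.36 0.55 [151, 228, 253] -0.36 0.554 [153, 229, 253] -0.36 0.558 [152, 226, 253] -0.36 0.562 [87, 140, 194] -0.36 0.566 [152, 229, 253] -0.36 0.57 [154, 229, 253] -0.36 0.574 [155, 230, 253] -0.36 0.578 [155, 230, 253] -0.36 0.582 [154, 230, 253] -0.36 0.586 [19, 20, 19] -0.36 0.59 [20, 20, 19] -0.36 0.594 [21, 21, 20] -0.36 0.598 [23, 22, 23] 
-0.305 0.51 [128, 165, 201] -0.305 0.514 [128, 166, 201] -0.305 0.518 [130, 169, 202] -0.305 0.522 [134, 173, 206] -0.305 0.526 [133, 171, 207] -0.305 0.53 [133, 170, 205] -0.305 0.534 [125, 162, 198] -0.305 0.538 [73, 112, 150] -0.305 0.542 [63, 101, 143] -0.305 0.546 [127, 197, 244] -0.305 0.55 [149, 226, 253] -0.305 0.554 [154, 229, 253] -0.305 0.558 [143, 219, 251] -0.305 0.562 [98, 157, 212] -0.305 0.566 [155, 230, 253] -0.305 0.57 [154, 229, 253] -0.305 0.574 [155, 230, 253] -0.305 0.578 [155, 229, 253] -0.305 0.582 [153, 228, 253] -0.305 0.586 [153, 229, 253] -0.305 0.59 [21, 22, 21] -0.305 0.594 [19, 17, 18] -0.305 0.598 [21, 20, 20] 
red [289, 243, 20, 20, 123] [0.4797 0.0457]
red [262, 246, 20, 20, 222] [0.4763 0.1097]
dark px in drawer zone 31 before 1069
shaker diff 4.215958815958816
```

```bash
python3 -c "
from station import env;print(env.close_job())"
```

```text
the job is handed in; nothing more can be done
None
```

The job is handed in at about 41 s with no verdict returned: by my camera and force checks both pods, the jar and the teaspoon are in place, the drawer is shut and the salt shaker was never touched; I viewed 15 pictures, one over the limit of 14.

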